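Put the bench crew's tools back in the shadow tray

TASK

Put the two loose hand tools back in the sloping shadow tray: swing its clear blade guard right up, lay the red stripping knife and the steel spanner into their own cut-outs so that each lies flat on the bottom (set them down, do not drop them in), then swing the guard fully shut over the tool heads. Leave the chisel in its cut-out and everything else on the bench as it is.

Things in the scene. Friction and masses are not known exactly. Their poses are not given: they have to be found in the camera images.
- knife_center (a point): Loose stripping knife, 221 mm long, 0.15 kg: red handle 25 wide x 20 high; steel blade 75 wide, 3.5 thick, flush with the handle's underside. Point on the handle 10 mm above the underside, some 20 mm behind the centre of mass: grip here across the handle (along y). x to the blade (edge at +117, butt at -104), z out of the upper face. Lies flat on the bench at the start.
- spanner_center (a point): Loose combination spanner, 222 mm long, 0.2 kg: open jaw 41 wide, 11 thick at +x (tips at +119); ring 30 diameter, 13 thick at -x (end at -103); shank 16 wide, 8 thick, its underside 2 mm above the plane on which jaw and ring rest. Point in the shank, 6 mm above that plane, some 15 mm behind the centre of mass: grip here across (along y). z out of the upper face. Lies flat at the start.
- tray: Shadow tray 270 x 306 mm on a fixed green stand, face sloping 27 degrees. x uphill, y level across, z square out of its face; origin at its middle, at the level of the cut-outs' bottoms. Black foam, cut-outs 12 deep with yellow bottoms, about 4.5 clearance each side. A finger trough, x -40 to +16 mm, crosses all cut-outs over 280 mm and is 8 deeper than their bottoms: fingers may go down there.
- knife_pocket (a point): Where knife_center must come to lie; its axes (the tray's) are the ones the knife must take: blade uphill, level with the tray's face. 10 mm above the cut-out's bottom, at x -12, y +90 mm in the tray; outermost cut-out on the tray's +y side. Only the right way round fits.
- spanner_pocket (a point): Where spanner_center must come to lie, with these axes: jaw uphill. 6 mm above the cut-out's bottom, at x -12, y +3 mm in the tray; the middle cut-out.
- guard_bar (a point): Middle of the guard's pull bar: round, black, 10 mm diameter, 110 long, level, parallel to the hinge, on two legs (50 mm either side of the middle), its centre 37 mm above the clear panel; free below and around between the legs. Moves with the guard; its axes equal the tray's when the guard is shut.
- guard_hinge (a point): Middle of the guard's hinge line at the tray's top (uphill) edge, fixed to the tray, tray axes; the guard turns about y. With the guard shut the bar is 76 mm downhill (-x) and 40 mm out (+z) of it. At x +125, z +17 mm in the tray.
- guard (a joint): Angle of the clear guard (panel 95 x 294 mm, 0.18 kg, over the uphill, tool-head end of the cut-outs), rad: 0 shut flat, grows as it swings up and over uphill, stop at 1.95. Starts shut. Slightly stiff, damped hinge (0.06 N m): let go above about 1.3 it stays up, below about 1.2 it sinks shut by its own weight. From about 1.5 it stands clear of the cut-outs.
- chisel_center (a point): Chisel (blue handle 27 wide, 20 high, steel blade 24 wide), already in its own cut-out, outermost on the tray's -y side, 89 mm from the spanner's; point on its handle 10 mm above the cut-out's bottom. Loose; leave it there.
- stain_tin: Bystander: stain tin, 95 diameter x 118 high; origin under its centre.
- paint_kettle: Bystander: black open pot, 134 across the rim x 86 high; origin under its centre.
- brush: Bystander: flat paint brush with red handle, 190 x 52 x 17 mm, lying; origin near its ferrule, underside, x to the bristles.
- sanding_block: Bystander: cork sanding block 70 x 110 x 37 mm; origin under its centre.
- screw_jar: Bystander: small jar of screws with blue cap, 63 diameter x 66 high; origin under its centre.
- tape_roll: Bystander: roll of masking tape lying flat, 100 diameter x 24 high; origin under its centre.
There are look-alikes about, which are no part of the job. What is shaped like the part that bears spanner_center but blue is not meant.

How it is judged:
By the outcome, as a careful person would: the job done as asked, in the order asked, and still so for the second after the job is handed in, with the robot touching nothing.
It also fails if it takes over 72 s, if anything falls off the work surface, if the arm or the gripper's body presses on something with over 40 N, if the wrist force passes 120 N, or if a joint passes its speed limit or range.

ROBOT

A 6-joint arm with a two-finger parallel gripper is mounted at the origin on the work surface. World frame = base frame: x ahead of the robot, y to its left, z up, the work surface at z = 0. Lengths are in m, angles in rad, forces in N, time in s.
With the tool pointing down it reaches from about 0.275 to 0.725 m from the base axis. Payload 5.6 kg.
Tool frame: the origin (TCP) lies on the mounting face of the last link; the fingertips stand 173 mm ahead of it and the grasp point (between the pads) lies 155 mm ahead of it; z points along the fingers, y is the line along which they close (so a half turn about z gives the same grasp; the last joint's range is limited). The gripper opens to 85 mm and grips with 20 to 120 N. Pads are 22 mm wide; open, the fingers measure 114 mm over their backs; the gripper's body (76 mm by 85 mm) begins 54 mm behind the grasp point. The pads swing forward as they close: fully open they stand 13 mm farther back than shut.
Start: joints at [1.389, 0.255, 0.108, 0, -1.424, -0.285], TCP at [0.247, 0.491, 0.405] pointing down, gripper open.
Joint ranges: [-2.95, 2.95], [-1.21, 1.97], [-1.09, 1.5], [-2.87, 1.71], [-2.94, -0.07], [-3.05, 3.05]. Speed limits (rad/s): [2.57, 2.57, 3.14, 3.14, 3.14, 3.14].

INTERFACE

Orientations are given as a rotation vector (axis times angle).
In Python, from rig import status, viewer, job gives the robot as it stands.
- The arm moves only by the tool drive_tool, never from a script. Its argument "plan" is text: rows parted by semicolons, each of 7 numbers parted by spaces: the finger opening in m, from 0 to 0.0854, then the shift along the tool's x, y, z in m, then the turn, a rotation vector about the tool's x, y, z in rad. A call has exactly 5 rows; each row shifts and turns the commanded pose from where the row before left it, along the tool's axes as they then stand; what a row does not reach is not made up. A row lasts 1/8 s, in which the tool goes at most 62.5 mm and 10.7 degrees, less where a joint would pass 70% of its speed; a pose out of reach is approached as far as the arm can. A call is refused whole if a number of a shift passes 0.0625 or a number of a turn 0.188, either way. A call with a gripper value outside its range is refused whole. The fingers move at their own pace and stop on an object; "force" is the grip in N (left out, the last holds). Time passes only in rows, so rows that do not move let the fingers close, or fill a call up. It gives the time, the measured TCP pose, the force, the opening and the grip force at its end, in the units of the state.
- status.state(): the state, without advancing time (a new reading comes with each control period).
- viewer.grab_frame(name): name is "scene" or "top"; returns a dict with "frame" (480x640x3 uint8, blue, green, red), "depth" (480x640 float32, m along the optical axis (not along the pixel's ray), 0 where there is no reading), "fovy" (degrees; the focal length in pixels is half the picture's height over the tangent of half this angle, whatever the lens; pixels are square), "cx", "cy" (the principal point, pixels), "xyz" and "orientation" of the camera in the world. Camera axes: x right, y up, looking along -z (the intrinsics and any distortion apply to the point x, -y, -z); pixel columns grow to the right and rows downward; lengths in m; the calibration is good to about 2 mm. A picture is of the moment at which its call begins.
- job.sign_off(): hands the job in; it is judged then, once.
The state is a dict: "clock": time; "q": joint angles; "qd": joint speeds; "tau": joint torques, N m; "tool_pos": TCP position; "tool_rot": TCP orientation; "wrist_force": force on the tool from outside, world axes, zero at the start; "ft_torque": the same for the moment, N m; "width": finger opening in m; "finger_force": force on a finger pad.
Only numpy, scipy, OpenCV 4.12 (cv2) and the standard library are available. Lean on these libraries where they do the work, as an engineer would, in place of code of your own. Each camera call takes 0.05 s, during which the arm holds its last target. There are 200 camera calls.

## Working session

There is one attempt and no reset: what is moved stays moved. The work goes in short steps, Python scripts to look and compute and a tool call to move; the robot and the scene stay as the last step left them, time stands still between calls to the robot, and variables do not carry over. Pictures are saved under pics/ and viewed, at most 10 in all, crops included, and the job is handed in when it is done.

Besides the shell and the picture viewer there is one more tool, called after "Request:" in YAML: its name, and indented under it one key for each argument. drive_tool: Moves the arm, as the interface text tells. Its arguments: {"type":"object","properties":{"plan":{"type":"string"},"force":{"type":"number"}},"required":["plan"]}

```bash
ls; mkdir -p pics; python3 - <<'E'
from rig import status, viewer
import cv2, numpy as np, pickle
print(status.state())
for n in("scene","top"):
    f=viewer.grab_frame(n); pickle.dump(f,open(f"pics/{n}0.pkl","wb"))
    cv2.imwrite(f"pics/{n}0.png",f["frame"])
    print(n,{k:v for k,v in f.items() if k not in("frame","depth")}, (f["depth"]>0).mean())
E
```

```text
pics
{'clock': 0.0, 'q': array([ 1.38859329e+00,  2.55729064e-01,  1.07007109e-01, -4.64083191e-04,
       -1.42388410e+00, -2.84631136e-01]), 'qd': array([-0.0001124 ,  0.0001343 , -0.00106365,  0.00020262,  0.00032229,
        0.00194296]), 'tau': array([ 1.70707540e-04, -3.86631274e+01,  2.37940729e+01,  5.36513552e+00,
       -6.18245293e-03,  4.65131635e-06]), 'tool_pos': array([0.24738278, 0.49103835, 0.40380759]), 'tool_rot': array([ 3.05459190e+00, -7.26341614e-01, -5.74227181e-04]), 'wrist_force': array([-1.1501553 , -0.15227299, -0.00834777]), 'ft_torque': array([-0.00020498,  0.00721257,  0.00162303]), 'finger_force': 0.0, 'width': 0.08563638137782649}
scene {'fovy': 50.54694240471066, 'cx': 316.02427522761786, 'cy': 244.3807666283196, 'xyz': array([1.24365688, 0.3707247 , 0.99607852]), 'orientation': array([0.48029823, 0.821891  , 2.00542775])} 0.9960221354166666
top {'fovy': 47.33084813056166, 'cx': 319.6938556044663, 'cy': 241.91028792448145, 'xyz': array([ 0.27242871, -0.07440006,  1.32736262]), 'orientation': array([ 0.1295843 , -0.15471393, -1.54338884])} 0.995830078125
```

View pics/scene0.png

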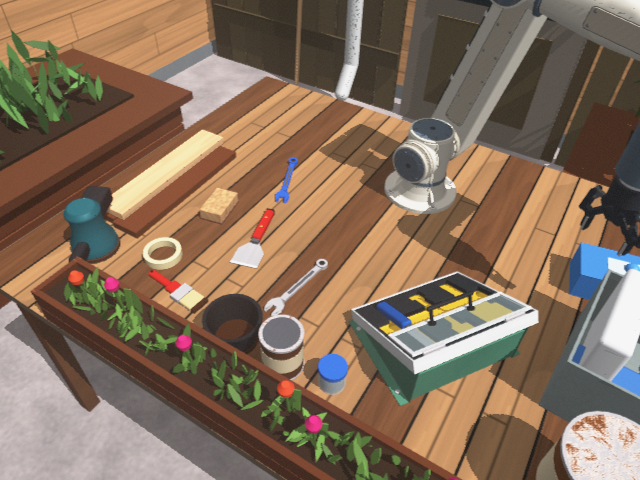

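View pics/top0.png

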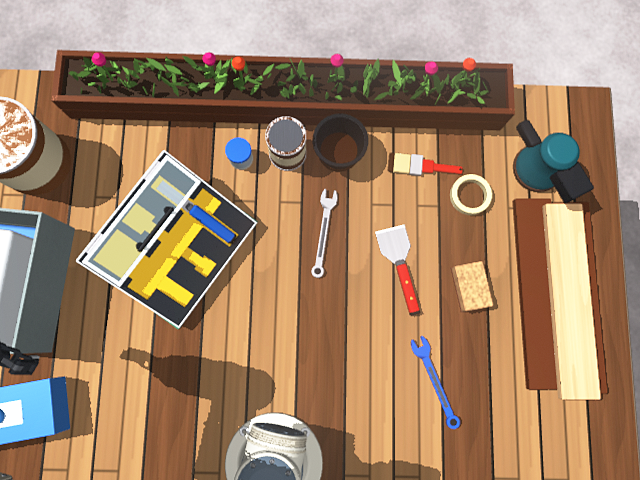

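```bash
cat > h.py <<'E'
import numpy as np, cv2, pickle
from scipy.spatial.transform import Rotation as R
def cam(f):
    h=f["frame"].shape[0]; fl=h/2/np.tan(np.radians(f["fovy"])/2)
    return fl,R.from_rotvec(f["orientation"]).as_matrix(),np.array(f["xyz"])
def cloud(f):
    fl,M,c=cam(f); v,u=np.mgrid[:480,:640]; d=f["depth"]
    P=np.stack([(u-f["cx"])/fl*d,-(v-f["cy"])/fl*d,-d],-1)
    return P@M.T+c
def ray(f,uv,z):
    fl,M,c=cam(f); uv=np.atleast_2d(uv).astype(float)
    D=np.c_[(uv[:,0]-f["cx"])/fl,-(uv[:,1]-f["cy"])/fl,-np.ones(len(uv))]@M.T
    return c+D*((z-c[2])/D[:,2])[:,None]
def proj(f,P):
    fl,M,c=cam(f); p=(np.atleast_2d(P)-c)@M
    return np.c_[f["cx"]+fl*p[:,0]/-p[:,2], f["cy"]-fl*p[:,1]/-p[:,2]]
def load(n): return pickle.load(open(f"pics/{n}.pkl","rb"))
E
python3 - <<'E'
from h import *
np.set_printoptions(precision=4,suppress=True)
t=load("top0"); s=load("scene0"); C=cloud(t); S=cloud(s)
print("bench",[C[v,u].round(4) for v,u in((300,350),(200,380),(400,500),(150,480),(400,150))],C[290:310,340:360,2].std())
print("bench scene",[S[v,u].round(4) for v,u in((240,370),(200,330),(300,230))])
hsv=cv2.cvtColor(t["frame"],cv2.COLOR_BGR2HSV)
H,Sa,V=[hsv[...,i].astype(int) for i in range(3)]
def box(a,b,c,d):
    m=np.zeros((480,640),bool); m[b:d,a:c]=1; return m
red=((H<5)|(H>174))&(Sa>180)&(V>110)&box(370,250,430,325)
grey=(Sa<60)&(V>90)
kb=grey&box(365,215,420,270); sp=grey&box(300,183,345,285)
def big(m):
    n,l,st,_=cv2.connectedComponentsWithStats(m.astype(np.uint8)); k=1+np.argmax(st[1:,4]); return l==k
vis=t["frame"].copy()
for n,m in(("red",red),("blade",kb),("span",sp)):
    m=big(m); vis[m]=(255,0,255)
    v,u=np.nonzero(m); z=np.median(C[m][:,2]); 
    P=ray(t,np.c_[u,v],{"red":.02,"blade":.0035,"span":.011}[n])[:,:2].astype(np.float32)
    r=cv2.minAreaRect(P); print(n,m.sum(),"z",z,np.percentile(C[m][:,2],[5,95]),"rect",r,cv2.boxPoints(r).tolist(), "mean",P.mean(0))
# tray
yel=(abs(H-25)<6)&(Sa>180)&(V>120)&box(75,150,260,330)
foam=(V<55)&box(75,150,260,330)
for n,m in(("yel",yel),("foam",foam)):
    P=C[m]; print(n,m.sum(),P.mean(0))
    m0=P.mean(0)
    for it in range(5):
        U,s_,Vt=np.linalg.svd(P-P.mean(0),full_matrices=False); nn=Vt[2]*np.sign(Vt[2][2]); d=(P-P.mean(0))@nn; P=P[abs(d)<max(.002,1.5*d.std())]
    print(" n",nn,"tilt",np.degrees(np.arccos(nn[2])),"uphill yaw",np.arctan2(-nn[1],-nn[0]),"c",P.mean(0),len(P))
vis[yel]=(0,255,0); vis[foam]=(255,0,0)
cv2.imwrite("pics/v1.png",cv2.resize(vis[140:340,70:440],None,fx=2.1,fy=2.1,interpolation=cv2.INTER_NEAREST))
E
```

```text
bench [array([ 0.3751, -0.1693,  0.003 ]), array([ 0.6254, -0.2413,  0.0051]), array([ 0.1483, -0.5263, -0.0022]), array([ 0.7649, -0.4977,  0.001 ]), array([0.1329, 0.2934, 0.0022])] 0.06632670661504549
bench scene [array([ 0.2844, -0.0267, -0.0019]), array([ 0.1984, -0.2095,  0.0007]), array([ 0.7102, -0.1762,  0.0734])]
red 465 z 0.01941798788434279 [0.0146 0.0238] rect ((0.40621188282966614, -0.30556270480155945), (0.11562594771385193, 0.024281712248921394), 15.730727195739746) [[0.3472726345062256, -0.30955061316490173], [0.35385578870773315, -0.33292290568351746], [0.4651511311531067, -0.30157479643821716], [0.4585679769515991, -0.27820250391960144]] mean [ 0.4059 -0.3055]
blade 993 z 0.003703658516983843 [-0.0009  0.0103] rect ((0.5112578868865967, -0.27736014127731323), (0.09491356462240219, 0.0759529322385788), 15.930624961853027) [[0.4552001655101776, -0.2538677752017975], [0.47604724764823914, -0.32690373063087463], [0.5673155784606934, -0.300852507352829], [0.5464684963226318, -0.22781655192375183]] mean [ 0.5166 -0.2756]
span 768 z 0.010510384652474225 [0.     0.0157] rect ((0.5376274585723877, -0.10403969138860703), (0.042460210621356964, 0.2217557430267334), 84.29920959472656) [[0.4251891076564789, -0.11415091156959534], [0.6458480954170227, -0.13617868721485138], [0.6500657796859741, -0.09392847120761871], [0.4294068217277527, -0.07190069556236267]] mean [ 0.5447 -0.1024]
yel 3913 [0.4654 0.2406 0.0711]
 n [0.5198 0.8033 0.2908] tilt 73.09276645856919 uphill yaw -2.1451490252732834 c [0.48   0.2468 0.0808] 1948
foam 1356 [0.5161 0.2537 0.0759]
 n [-0.2612 -0.4247  0.8668] tilt 29.907462944480997 uphill yaw 1.0194436699177931 c [0.4973 0.2429 0.0937] 829
```

View pics/v1.png

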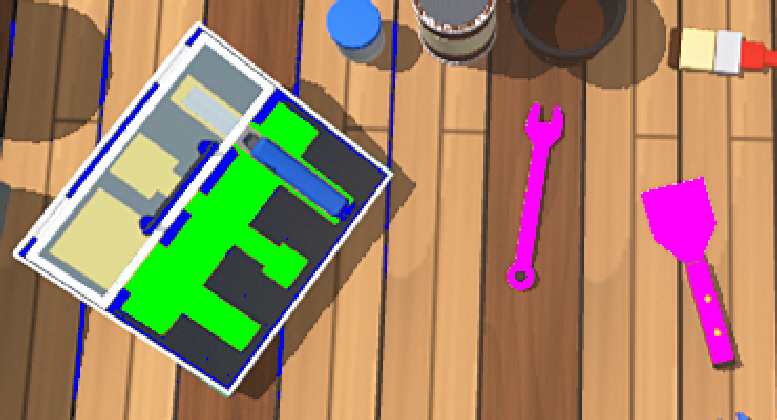

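```bash
cat > m.py <<'E'
from h import *
from scipy.optimize import least_squares
np.set_printoptions(precision=4,suppress=True)
t=load("top0"); s=load("scene0")
def quad(f,b,eps=.02):
    hsv=cv2.cvtColor(f["frame"],cv2.COLOR_BGR2HSV); m=((hsv[...,1]<40)&(hsv[...,2]>190)).astype(np.uint8)
    k=np.zeros_like(m); k[b[1]:b[3],b[0]:b[2]]=1; m=cv2.morphologyEx(m*k,cv2.MORPH_OPEN,np.ones((2,2)))
    n,l,st,_=cv2.connectedComponentsWithStats(m); j=1+np.argmax(st[1:,4])
    hull=cv2.convexHull(np.argwhere(l==j)[:,::-1].astype(np.int32)); return hull,cv2.approxPolyDP(hull,eps*cv2.arcLength(hull,True),True).reshape(-1,2)
hl,q=quad(t,(70,140,262,335)); print("top",q.tolist())
hs,qs=quad(s,(340,262,545,410),.01); print("scene",qs.tolist())
def T(p):
    M=R.from_euler("z",p[3])*R.from_euler("y",-np.radians(27)); return M.as_matrix(),np.array(p[:3])
def w(p,X): M,o=T(p); return np.atleast_2d(X)@M.T+o
# order: uphill -y, downhill -y, downhill +y, uphill +y
rect=np.array([[135,-153,0],[-135,-153,0],[-135,153,0],[135,153,0]])/1000
guess=np.array([(165,151),(256,223),(178,326),(79,262)])
qq=np.array([q[np.argmin(((q-g)**2).sum(1))] for g in guess]).astype(float)
r=least_squares(lambda p:(proj(t,w(p,rect))-qq).ravel(),[.5,.25,.1,.9]); print("rim pose",r.x,"res",r.fun)
p=r.x; M,o=T(p)
C=cloud(t); hsv=cv2.cvtColor(t["frame"],cv2.COLOR_BGR2HSV)
L=(C-o)@M
# foam patches between the slots downhill of trough, and slot/trough bottoms
def med(cloudL,x0,x1,y0,y1):
    k=(cloudL[...,0]>x0)&(cloudL[...,0]<x1)&(cloudL[...,1]>y0)&(cloudL[...,1]<y1); return np.median(cloudL[k][:,2]),k.sum()
L2=(cloud(s)-o)@M
for n,b in(("foam a",(-.12,-.05,.03,.06)),("foam b",(-.12,-.05,-.06,-.03)),("trough",(-.035,.01,.03,.13)),("knifeslot",(-.11,-.05,.08,.1)),("span slot",(-.1,-.05,-.003,.01))):
    print(n,"z rel rim",med(L,*b),med(L2,*b))
# scene visible corners as pred
print("scene pred corners",proj(s,w(p,rect)))
np.save("rim.npy",p)
h=-med(L,-.12,-.05,.03,.06)[0]; print("rim-foam",h)
z0=-h-.012
lines=[((-.04,-.14,.012),(-.04,.14,.012)),((.016,-.14,.004),(.016,.14,.004)),((-.12,.073,.012),(-.04,.073,.012)),((-.12,.107,.012),(-.04,.107,.012)),((.049,-.055,.057),(.049,.055,.057))]
out=[]
for f,b,fx in((t,(70,140,270,340),3),(s,(340,260,545,410),3)):
    im=cv2.resize(f["frame"][b[1]:b[3],b[0]:b[2]],None,fx=fx,fy=fx)
    for a in lines:
        uv=proj(f,w(p,np.array(a)+[0,0,z0])); uv=((uv-b[:2]+.5)*fx).astype(int); cv2.line(im,tuple(map(int,uv[0])),tuple(map(int,uv[1])),(255,0,255),1)
    uv=((proj(f,w(p,rect))-b[:2]+.5)*fx).astype(np.int32); cv2.polylines(im,[uv],True,(0,0,255),1)
    out.append(im)
W=800; ims=[cv2.copyMakeBorder(i,0,max(0,600-i.shape[0]),0,0,cv2.BORDER_CONSTANT) for i in out]
im=np.hstack(ims); cv2.imwrite("pics/v2.png",cv2.resize(im,(800,int(im.shape[0]*800/im.shape[1]))))
# spanner shank, two-view
for nm,f,b in(("top",t,(300,183,345,285)),("scene",s,(262,255,332,316))):
    hs_=cv2.cvtColor(f["frame"],cv2.COLOR_BGR2HSV); m=((hs_[...,1]<60)&(hs_[...,2]>90)).astype(np.uint8)
    k=np.zeros_like(m);k[b[1]:b[3],b[0]:b[2]]=1; n,l,st,_=cv2.connectedComponentsWithStats(m*k); j=1+np.argmax(st[1:,4]); v,u=np.nonzero(l==j)
    P=ray(f,np.c_[u,v],.010)[:,:2]; a=np.array([np.cos(-.1),np.sin(-.1)])
    for _ in range(3):
        x=P@a; x0,x1=x.min(),x.max(); c=P[(x>x0+.05)&(x<x1-.07)]; _,_,V=np.linalg.svd(c-c.mean(0)); a=V[0]*np.sign(V[0][0])
    x=P@a; nrm=np.array([-a[1],a[0]]); yc=(c@nrm).mean()
    cen=a*(x.min()+.103+(x.max()-.119))/2+nrm*yc; print(nm,"spanner len",np.ptp(x),"yaw",np.arctan2(a[1],a[0]),"center",cen)
for nm,f,b,b2 in(("top",t,(370,250,430,325),(365,215,420,270)),("scene",s,(245,200,280,250),(228,235,270,272))):
    hs_=cv2.cvtColor(f["frame"],cv2.COLOR_BGR2HSV); H=hs_[...,0]
    red=((H<5)|(H>174))&(hs_[...,1]>150)&(hs_[...,2]>80); gr=(hs_[...,1]<60)&(hs_[...,2]>90)
    def pts(m,b,z):
        k=np.zeros((480,640),np.uint8);k[b[1]:b[3],b[0]:b[2]]=1; n,l,st,_=cv2.connectedComponentsWithStats(k*m); j=1+np.argmax(st[1:,4]); v,u=np.nonzero(l==j); return ray(f,np.c_[u,v],z)[:,:2]
    A=pts(red,b,.018); B=pts(gr,b2,.0035); _,_,V=np.linalg.svd(A-A.mean(0)); a=V[0]*np.sign(V[0][0]); nrm=np.array([-a[1],a[0]])
    tip=np.percentile(B@a,99.5); butt=(A@a).min(); print(nm,"knife yaw",np.arctan2(a[1],a[0]),"len",tip-butt,"c from tip",a*(tip-.117)+nrm*(A@nrm).mean(),"from butt",a*(butt+.104)+nrm*(A@nrm).mean(),"handle w",np.ptp(A@nrm))
E
python3 m.py
```

```text
top [[200, 178], [121, 286], [77, 262], [164, 151]]
scene [[538, 311], [538, 323], [417, 374], [390, 336], [498, 292]]
rim pose [ 0.6365  0.4564 -0.3499  0.9876] res [-27.923    2.9112   6.4756  29.1331  27.3863  -1.7656  -4.6362 -27.8776]
foam a z rel rim (np.float64(0.5106245256788642), np.int64(419)) (np.float64(0.5100506479366711), np.int64(204))
foam b z rel rim (np.float64(0.5111693834601684), np.int64(407)) (np.float64(0.50989384979115), np.int64(257))
trough z rel rim (np.float64(0.493440013406567), np.int64(812)) (np.float64(0.5194248420904688), np.int64(51))
knifeslot z rel rim (np.float64(0.4988772536873399), np.int64(231)) (np.float64(0.492909169367761), np.int64(61))
span slot z rel rim (np.float64(0.49847515486757976), np.int64(123)) (np.float64(0.49778840629277177), np.int64(22))
scene pred corners [[443.6282 564.7103]
 [382.7926 482.4988]
 [475.6995 436.9669]
 [550.2026 503.8012]]
rim-foam -0.5106245256788642
top spanner len 0.22246026356511317 yaw -0.1310119286311146 center [ 0.5303 -0.1005]
scene spanner len 0.22790923058597656 yaw -0.12972395262414912 center [ 0.5337 -0.0991]
top knife yaw 0.27311306826266546 len 0.21349145042332135 c from tip [ 0.443  -0.2956] from butt [ 0.4502 -0.2935] handle w 0.024645061311574457
scene knife yaw 0.28459116627207326 len 0.2172455262167919 c from tip [ 0.4452 -0.294 ] from butt [ 0.4488 -0.293 ] handle w 0.027574515771574215
```

View pics/v2.png

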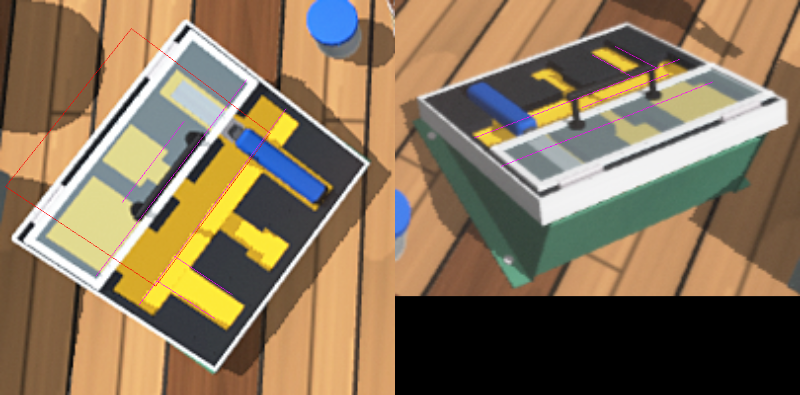

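Request:
drive_tool:
  plan: "0.05 0.04 0 0 0 0 0; 0.05 0.04 0 0 0 0 0; 0.05 0.04 0 0 0 0 0; 0.05 0.04 0 0 0 0 0; 0.05 0 0 0 0 0 0"
  force: 20

```text
clock: 0.72
tool_pos: [0.3922, 0.4179, 0.4039]
tool_rot: [3.054, -0.731, -0.0]
wrist_force: [0.0, -0.8, 0.3]
width: 0.0501
finger_force: 0.0
```

```bash
cat > tray.py <<'E'
from h import *
from scipy.optimize import least_squares
np.set_printoptions(precision=4,suppress=True)
t=load("top0"); s=load("scene0")
rect=np.array([[135,-153,0],[-135,-153,0],[-135,153,0],[135,153,0]])/1000
qt=np.array([(164.7,150.6),(256.3,221.5),(178.4,327.9),(77.1,260.5)]); qs=np.array([(414.4,360.3),(352.2,309.6),(457.5,272.2),(538.5,310.6)])
def T(p): return (R.from_euler("z",p[3])*R.from_euler("y",-np.radians(27))).as_matrix(),np.array(p[:3])
def w(p,X): M,o=T(p); return np.atleast_2d(X)@M.T+o
f=lambda p:np.r_[(proj(t,w(p,rect))-qt).ravel(),(proj(s,w(p,rect))-qs).ravel()]
for fn in(lambda p:f(p)[:8],lambda p:f(p)[8:],f):
    r=least_squares(fn,[.5,.25,.1,.95]); print(r.x,"\n",r.fun.reshape(-1,4).round(1))
p=r.x;M,o=T(p)
for n,b in(("foam a",(-.12,-.05,.03,.06)),("foam b",(-.12,-.05,-.06,-.03)),("trough",(-.03,.005,.03,.13)),("knifeslot",(-.11,-.05,.08,.1)),("span slot",(-.1,-.05,-.003,.01))):
    o_=[]
    for g in(t,s):
        L=(cloud(g)-o)@M; k=(L[...,0]>b[0])&(L[...,0]<b[1])&(L[...,1]>b[2])&(L[...,1]<b[3])&(abs(L[...,2])<.05); o_+=[np.median(L[k][:,2]),k.sum()]
    print(n,o_)
# image lines on planes: sample yellow edge of trough/knife slot via rays on the foam plane
np.save("rim.npy",p)
hsv=cv2.cvtColor(t["frame"],cv2.COLOR_BGR2HSV); yel=(abs(hsv[...,0].astype(int)-25)<6)&(hsv[...,1]>180)&(hsv[...,2]>100)
fl,Mc,c=cam(t); v,u=np.nonzero(yel[150:335,75:262]); u=u+75; v=v+150
D=np.c_[(u-t["cx"])/fl,-(v-t["cy"])/fl,-np.ones(len(u))]@Mc.T
for h in(-.004,0.0):
    X=((c+D*(((o+M[:,2]*h-c)@M[:,2])/(D@M[:,2]))[:,None])-o)@M
    im=np.zeros((300,330),np.uint8); ij=np.c_[150+X[:,0]*1000,165+X[:,1]*1000].round().astype(int); ij=ij[(ij>0).all(1)&(ij[:,0]<300)&(ij[:,1]<330)]; im[ij[:,0],ij[:,1]]=1; im=cv2.dilate(im,np.ones((3,3)))
    a=X[(X[:,1]>.03)&(X[:,1]<.06)]; b=X[(X[:,0]<-.06)&(X[:,0]>-.115)&(X[:,1]>.05)]; d=X[(X[:,1]>.085)&(X[:,1]<.095)]; e=X[(X[:,0]<-.03)&(X[:,0]>-.055)&(abs(X[:,1])<.02)]; g=X[(X[:,0]>-.03)&(X[:,0]<.01)]
    P=lambda q:np.percentile(q,[1,99])
    print("h",h,"trough x",P(a[:,0]),"knife handle slot y",P(b[:,1]),"knife slot xmin",P(d[:,0]),"shank slot y",P(X[(X[:,0]<-.05)&(X[:,0]>-.065)&(abs(X[:,1])<.03)][:,1]),"trough y",P(g[:,1]))
# bar
uvb=np.array([154.3,228.4]);
for off in(-.012,-.016,-.02): print("bar pred px",off,proj(t,w(p,[[.049,0,.057+off]])),proj(s,w(p,[[.049,0,.057+off]])))
E
python3 tray.py
```

```text
[0.4952 0.2466 0.0887 0.9812] 
 [[-0.2 -0.3  0.1  1. ]
 [ 0.5 -0.8 -0.4  0.2]]
[0.4873 0.2459 0.0898 0.9835] 
 [[-0.1  0.8  0.3 -0.3]
 [ 0.4 -0.6 -0.5 -0.2]]
[0.4931 0.2457 0.0958 0.9824] 
 [[-0.8 -0.5  0.2  1.1]
 [ 0.3 -0.  -1.4  0.8]
 [-1.1  1.3 -0.8 -0.3]
 [ 0.1 -0.7 -0.4 -0. ]]
foam a [np.float64(-0.0009874414809067393), np.int64(386), np.float64(-0.0018140739143330488), np.int64(166)]
foam b [np.float64(-0.0010194371230177828), np.int64(376), np.float64(-0.0017295525253045595), np.int64(185)]
trough [np.float64(-0.021374259195762146), np.int64(677), np.float64(-0.02196955128377139), np.int64(126)]
knifeslot [np.float64(-0.013005005407171652), np.int64(224), np.float64(-0.013799453375983681), np.int64(72)]
span slot [np.float64(-0.013116619635214216), np.int64(117), np.float64(-0.013685345418611626), np.int64(32)]
h -0.004 trough x [-0.0365  0.016 ] knife handle slot y [0.0721 0.106 ] knife slot xmin [-0.1149  0.0257] shank slot y [-0.0098  0.0144] trough y [-0.1373  0.1364]
h 0.0 trough x [-0.0358  0.0165] knife handle slot y [0.0719 0.1057] knife slot xmin [-0.1138  0.0263] shank slot y [-0.0097  0.0143] trough y [-0.137   0.1361]
bar pred px -0.012 [[155.7814 229.489 ]] [[450.469  299.7486]]
bar pred px -0.016 [[155.5719 229.3505]] [[450.6218 301.4235]]
bar pred px -0.02 [[155.3637 229.2128]] [[450.7743 303.0941]]
```

```bash
cat > plan.py <<'E'
from h import *
from rig import status
np.set_printoptions(precision=4,suppress=True)
p=np.load("rim.npy"); YAW=p[3]
Mt=(R.from_euler("z",YAW)*R.from_euler("y",-np.radians(27))).as_matrix(); Ot=p[:3]-.0134*Mt[:,2]
tray=lambda x,y,z: Mt@np.array([x,y,z])+Ot
def down(yaw): return R.from_euler("z",yaw)*R.from_rotvec([np.pi,0,0])   # tool x at yaw, z down
def bar(th):
    a=np.arctan2(40,-76)-th; r=.08588; return tray(.125+r*np.cos(a),0,.017+r*np.sin(a))
def tcp(g,rot,d=.155): return g-rot.as_matrix()[:,2]*d
def emit(wps,cur=None):
    """wps: (width,pos,rot,nrows) ; prints rows of 5 per call"""
    st=status.state(); P,Q=(st["tool_pos"],R.from_rotvec(st["tool_rot"])) if cur is None else cur
    out=[]
    for wd,pos,rot,n in wps:
        P0,Q0=P,Q; dr=(Q0.inv()*rot).as_rotvec()
        for k in range(1,n+1):
            tp=P0+(pos-P0)*k/n; tq=Q0*R.from_rotvec(dr*k/n)
            sh=np.round(Q.inv().apply(tp-P),4); tu=np.round((Q.inv()*tq).as_rotvec(),3)
            if abs(sh).max()>.0625 or abs(tu).max()>.186: print("TOO BIG",sh,tu)
            out.append(" ".join(f"{x:g}" for x in np.r_[wd,sh,tu]+0.)); P=P+Q.apply(sh); Q=Q*R.from_rotvec(tu)
    while len(out)%5: out.append(f"{wps[-1][0]:g} 0 0 0 0 0 0")
    print("clock",st["clock"],"pos",st["tool_pos"],"rot",st["tool_rot"],"F",st["wrist_force"])
    for i in range(0,len(out),5): print("; ".join(out[i:i+5]))
    return P,Q
G=down(YAW-np.pi/2)
E
python3 - <<'E'
from plan import *
print("bar",bar(0),bar(1.85),"tray",Ot,"knife",tray(-.012,.09,.01),"sp",tray(-.012,.003,.006))
b=tcp(bar(0),G)
c=emit([(.04,b+[0,0,.05],G,4),(.04,b,G,3),(.0,b,G,3)])
E
```

```text
bar [0.5064 0.2655 0.1569] [0.5678 0.3576 0.238 ] tray [0.4965 0.2507 0.0838] knife [0.4132 0.288  0.0873] sp [0.4866 0.2412 0.0837]
clock 0.725 pos [0.3922 0.4179 0.4039] rot [ 3.0536 -0.7314 -0.0005] F [ 0.0375 -0.7561  0.3029]
0.04 0.0427 0.021 0.0105 0 0 0.03; 0.04 0.0433 0.0197 0.0106 0.001 0 0.029; 0.04 0.0439 0.0185 0.0105 0 0 0.03; 0.04 0.0444 0.0171 0.0105 0.001 0 0.029; 0.04 0 0 0.0167 0 0 0
0.04 0 0 0.0166 0 0 0; 0.04 0 0 0.0167 0 0 0; 0 0 0 0 0 0 0; 0 0 0 0 0 0 0; 0 0 0 0 0 0 0
```

Request:
drive_tool:
  plan: "0.04 0.043 0.021 0.0105 0 0 0.03; 0.04 0.043 0.0195 0.0105 0 0 0.03; 0.04 0.044 0.0185 0.0105 0 0 0.03; 0.04 0.0445 0.0165 0.0105 0 0 0.03; 0.04 0 0 0.005 0 0 0"
  force: 20

```text
clock: 1.35
tool_pos: [0.5065, 0.2659, 0.3565]
tool_rot: [3.004, -0.913, -0.002]
wrist_force: [0.1, 0.2, -0.3]
width: 0.0401
finger_force: 0.0
```

```bash
python3 - <<'E'
from plan import *
from rig import viewer
f=viewer.grab_frame("scene"); g=viewer.grab_frame("top")
im=np.hstack([cv2.resize(f["frame"][180:380,340:560],None,fx=1.8,fy=1.8),cv2.resize(g["frame"][130:330,60:280],None,fx=1.8,fy=1.8)])
cv2.imwrite("pics/v3.png",im)
b=tcp(bar(0),G)
c=emit([(.04,b,G,5),(.0,b,G,5)])
E
```

```text
clock 1.45 pos [0.5053 0.2678 0.3567] rot [ 3.0059 -0.909  -0.0022] F [ 0.2008  0.6186 -0.5354]
0.04 0.0004 0.0002 0.009 0 0 0; 0.04 0.0005 0.0003 0.0089 0.001 0 0; 0.04 0.0004 0.0002 0.009 0 0.001 0.001; 0.04 0.0005 0.0003 0.009 0 0 0; 0.04 0.0004 0.0002 0.0089 0.001 0 0
0 0 0 0 0 0 0; 0 0 0 0 0 0 0; 0 0 0 0 0 0 0; 0 0 0 0 0 0 0; 0 0 0 0 0 0 0
```

View pics/v3.png

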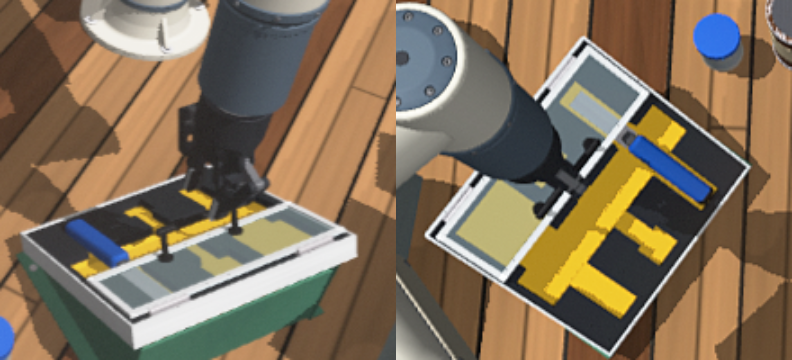

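The gripper stands over the middle of the bar in both views (left panel about (225,190), right panel about (568,180)), the fingers on either side of it.

Request:
drive_tool:
  plan: "0.04 0.0005 0 0.012 0 0 0; 0.04 0.0005 0 0.012 0 0 0; 0.04 0.0005 0 0.012 0 0 0; 0.04 0.0005 0 0.009 0 0 0; 0 0 0 0 0 0 0"
  force: 20

```text
clock: 2.08
tool_pos: [0.5071, 0.2666, 0.3117]
tool_rot: [3.006, -0.908, -0.002]
wrist_force: [-0.5, 0.9, -0.7]
width: 0.0231
finger_force: 0.0
```

Request:
drive_tool:
  plan: "0 0 0 0 0 0 0; 0 0 0 0 0 0 0; 0 0 0 0 0 0 0; 0 0 0 0 0 0 0; 0 0 0 0 0 0 0"

```text
clock: 2.7
tool_pos: [0.5068, 0.2657, 0.3127]
tool_rot: [3.005, -0.908, -0.002]
wrist_force: [-2.7, -4.4, -0.3]
width: 0.0093
finger_force: 20.1
```

```bash
python3 - <<'E'
from plan import *
st=status.state(); P=st["tool_pos"]; off=P-tcp(bar(0),G); print("off",off,st["width"],st["finger_force"],st["ft_torque"])
w=[(.0,tcp(bar(th),G)+off,G,1) for th in np.linspace(0,1.85,16)[1:]]
c=emit(w)
E
```

```text
off [0.0004 0.0002 0.0008] 0.009252947691935121 20.09551852941513 [-1.5367  1.017   0.0138]
clock 2.7 pos [0.5068 0.2657 0.3127] rot [ 3.0045 -0.9084 -0.0018] F [-2.6877 -4.3904 -0.3394]
0 0 -0.0008 -0.0106 0.003 0 0.001; 0 0 -0.002 -0.0103 0 0 0; 0 0 -0.0034 -0.0101 0 0 0; 0 0 -0.0045 -0.0095 0 0 0; 0 0 -0.0057 -0.009 0 0 0
0 0 -0.0068 -0.0081 0 0 0; 0 0 -0.0077 -0.0073 0 0 0; 0 0 -0.0085 -0.0062 0 0 0; 0 0 -0.0093 -0.0052 0 0 0; 0 0 -0.0098 -0.004 0 0 0
0 0 -0.0102 -0.0027 0 0 0; 0 0 -0.0105 -0.0015 0 0 0; 0 0 -0.0106 -0.0002 0 0 0; 0 0 -0.0105 0.0012 0 0 0; 0 0 -0.0103 0.0024 0 0 0
```

Request:
drive_tool:
  plan: "0 0 -0.001 -0.0105 0 0 0; 0 0 -0.002 -0.0105 0 0 0; 0 0 -0.0035 -0.01 0 0 0; 0 0 -0.0045 -0.0095 0 0 0; 0 0 -0.0055 -0.009 0 0 0"

```text
clock: 3.32
tool_pos: [0.5156, 0.2788, 0.363]
tool_rot: [3.002, -0.908, -0.003]
wrist_force: [-7.3, -7.9, 2.0]
width: 0.009
finger_force: 19.5
```

Request:
drive_tool:
  plan: "0 0 -0.007 -0.008 0 0 0; 0 0 -0.0075 -0.0075 0 0 0; 0 0 -0.0085 -0.006 0 0 0; 0 0 -0.0095 -0.005 0 0 0; 0 0 -0.01 -0.004 0 0 0"

```text
clock: 3.95
tool_pos: [0.5398, 0.3154, 0.3957]
tool_rot: [-3.006, 0.908, -0.003]
wrist_force: [-2.8, -3.1, 2.8]
width: 0.009
finger_force: 19.9
```

Request:
drive_tool:
  plan: "0 0 -0.01 -0.003 0 0 0; 0 0 -0.0105 -0.0015 0 0 0; 0 0 -0.0105 0 0 0 0; 0 0 -0.0105 0.001 0 0 0; 0 0 -0.01 0.0025 0 0 0"

```text
clock: 4.58
tool_pos: [0.5691, 0.3592, 0.3931]
tool_rot: [3.007, -0.909, 0.0]
wrist_force: [-0.3, -2.9, 3.4]
width: 0.0088
finger_force: 20.6
```

```bash
python3 - <<'E'
from plan import *
from rig import viewer
st=status.state(); print(st["tool_pos"],tcp(bar(1.85),G),st["wrist_force"],st["width"],st["finger_force"])
f=viewer.grab_frame("scene"); g=viewer.grab_frame("top")
cv2.imwrite("pics/v4.png",np.hstack([cv2.resize(f["frame"][150:400,340:560],None,fx=1.8,fy=1.8),cv2.resize(g["frame"][100:350,40:260],None,fx=1.8,fy=1.8)]))
E
```

```text
[0.5691 0.3592 0.3931] [0.5678 0.3576 0.393 ] [-0.3403 -2.9368  3.388 ] 0.008837634337985298 20.591398179531097
```

View pics/v4.png

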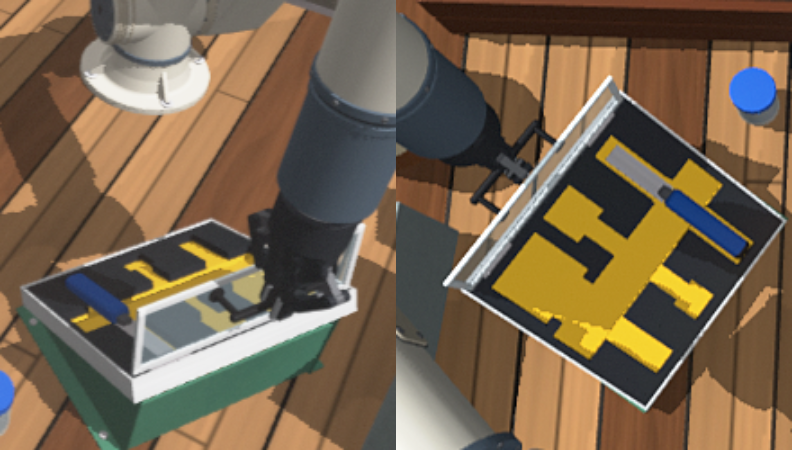

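The guard now stands up on its hinge (right panel edge from (445,285) to (612,80)) and all cut-outs are free; the chisel has not moved.

Request:
drive_tool:
  plan: "0.03 0 0 0 0 0 0; 0.03 0 0 0 0 0 0; 0.03 0 0 -0.03 0 0 0; 0.03 0 0 -0.045 0 0 0; 0.03 0 0 -0.045 0 0 0"
  force: 60

```text
clock: 5.3
tool_pos: [0.568, 0.3584, 0.5153]
tool_rot: [-3.007, 0.908, 0.0]
wrist_force: [1.2, 0.7, -0.4]
width: 0.0302
finger_force: 0.0
```

```bash
python3 - <<'E'
from plan import *
K=down(.277-np.pi); k=np.array([.4465,-.2942,0])
c=emit([(.05,k+[0,0,.32],K,15),(.05,k+[0,0,.22],K,4),(.05,k+[0,0,.22],K,1)])
E
```

```text
clock 5.3 pos [0.568  0.3584 0.5153] rot [-3.007   0.9081  0.0003] F [ 1.1825  0.6562 -0.3692]
0.05 0.0173 0.0407 0.013 0 0 0.152; 0.05 0.0234 0.0376 0.013 0 0 0.152; 0.05 0.0287 0.0337 0.013 0 0 0.152; 0.05 0.0335 0.0289 0.013 0 0 0.151; 0.05 0.0375 0.0236 0.013 0 0 0.152
0.05 0.0406 0.0176 0.013 0 0 0.152; 0.05 0.0428 0.0113 0.013 0 0 0.152; 0.05 0.044 0.0046 0.013 0 0 0.152; 0.05 0.0442 -0.002 0.013 0 0 0.152; 0.05 0.0434 -0.0088 0.013 0 0 0.152
0.05 0.0416 -0.0152 0.013 0 0 0.152; 0.05 0.0388 -0.0213 0.013 0 0 0.151; 0.05 0.0351 -0.0269 0.013 0 0 0.152; 0.05 0.0306 -0.032 0.013 0 0 0.152; 0.05 0.0255 -0.0362 0.013 0 0 0.152
0.05 0 0 0.025 0 0 0; 0.05 0 0 0.025 0 0 0; 0.05 0 0 0.025 0 0 0; 0.05 0 0 0.025 0 0 0; 0.05 0 0 0 0 0 0
```

Request:
drive_tool:
  plan: "0.05 0.0175 0.0405 0.013 0 0 0.152; 0.05 0.0235 0.0375 0.013 0 0 0.152; 0.05 0.0285 0.0335 0.013 0 0 0.152; 0.05 0.0335 0.029 0.013 0 0 0.152; 0.05 0.0375 0.0235 0.013 0 0 0.152"

```text
clock: 5.92
tool_pos: [0.5275, 0.14, 0.4485]
tool_rot: [-2.45, 1.964, 0.0]
wrist_force: [0.9, -0.1, 0.1]
width: 0.0497
finger_force: 0.0
```

Request:
drive_tool:
  plan: "0.05 0.0405 0.0175 0.013 0 0 0.152; 0.05 0.043 0.0115 0.013 0 0 0.152; 0.05 0.044 0.0045 0.013 0 0 0.152; 0.05 0.044 -0.002 0.013 0 0 0.152; 0.05 0.0435 -0.009 0.013 0 0 0.152"

```text
clock: 6.55
tool_pos: [0.487, -0.0773, 0.3836]
tool_rot: [-1.547, 2.733, 0.0]
wrist_force: [0.9, 0.3, -0.5]
width: 0.05
finger_force: 0.0
```

Request:
drive_tool:
  plan: "0.05 0.0415 -0.015 0.013 0 0 0.152; 0.05 0.039 -0.0215 0.013 0 0 0.152; 0.05 0.035 -0.027 0.013 0 0 0.152; 0.05 0.0305 -0.032 0.013 0 0 0.152; 0.05 0.0255 -0.036 0.013 0 0 0.152"

```text
clock: 7.18
tool_pos: [0.4463, -0.2947, 0.3186]
tool_rot: [-0.422, 3.112, -0.0]
wrist_force: [0.8, -0.3, -0.0]
width: 0.0499
finger_force: 0.0
```

Request:
drive_tool:
  plan: "0.05 0 0 0.025 0 0 0; 0.05 0 0 0.025 0 0 0; 0.05 0 0 0.025 0 0 0; 0.05 0 0 0.025 0 0 0; 0.05 0 0 0 0 0 0"

```text
clock: 7.8
tool_pos: [0.4461, -0.2931, 0.2172]
tool_rot: [0.429, -3.109, -0.003]
wrist_force: [-0.4, -0.2, 0.0]
width: 0.05
finger_force: 0.0
```

```bash
python3 - <<'E'
from plan import *
K=down(.277-np.pi); k=np.array([.4465,-.2942,0])
c=emit([(.05,k+[0,0,.175],K,4),(0,k+[0,0,.175],K,6)])
E
```

```text
clock 7.8 pos [ 0.4461 -0.2931  0.2172] rot [ 0.4293 -3.1089 -0.0033] F [-0.3563 -0.1983  0.0224]
0.05 -0.0001 -0.0003 0.0106 0.001 -0.001 -0.001; 0.05 0 -0.0003 0.0105 0 0 0; 0.05 -0.0001 -0.0004 0.0106 0.001 -0.001 -0.001; 0.05 0 -0.0003 0.0105 0.001 -0.001 -0.001; 0 0 0 0 0 0 0
0 0 0 0 0 0 0; 0 0 0 0 0 0 0; 0 0 0 0 0 0 0; 0 0 0 0 0 0 0; 0 0 0 0 0 0 0
```

Request:
drive_tool:
  plan: "0.05 0 -0.0005 0.0105 0 0 0; 0.05 0 -0.0005 0.0105 0 0 0; 0.05 0 0 0.0105 0 0 0; 0.05 0 0 0.01 0 0 0; 0.05 0 0 0 0 0 0"
  force: 60

```text
clock: 8.43
tool_pos: [0.4469, -0.2943, 0.1762]
tool_rot: [0.43, -3.11, -0.001]
wrist_force: [-0.2, 0.2, 0.4]
width: 0.0498
finger_force: 0.0
```

Request:
drive_tool:
  plan: "0 0 0 0 0 0 0; 0 0 0 0 0 0 0; 0 0 0 0 0 0 0; 0 0 0 0 0 0 0; 0 0 0 0 0 0 0"

```text
clock: 9.05
tool_pos: [0.4476, -0.2947, 0.1779]
tool_rot: [-0.431, 3.111, -0.001]
wrist_force: [-1.1, 0.3, 5.5]
width: 0.0233
finger_force: 61.1
```

Request:
drive_tool:
  plan: "0 0 0 -0.03 0 0 0; 0 0 0 -0.05 0 0 0; 0 0 0 -0.05 0 0 0; 0 0 0 -0.03 0 0 0; 0 0 0 0 0 0 0"

```text
clock: 9.68
tool_pos: [0.4476, -0.2945, 0.3392]
tool_rot: [-0.43, 3.108, -0.003]
wrist_force: [0.1, -0.1, -3.1]
width: 0.0233
finger_force: 60.4
```

```bash
cat > held.py <<'E'
from plan import *
from rig import viewer
import sys
st=status.state(); P=st["tool_pos"]; Q=R.from_rotvec(st["tool_rot"]); zb=P[2]-.1779
X=Q.as_matrix()[:,0]; a=-X[:2]/np.linalg.norm(X[:2]); nrm=np.array([-a[1],a[0]])
print("knife yaw if along tool",np.arctan2(a[1],a[0]),st["width"])
vis=[]
for n in("top","scene"):
    f=viewer.grab_frame(n); pickle.dump(f,open(f"pics/{n}_k.pkl","wb")); hs=cv2.cvtColor(f["frame"],cv2.COLOR_BGR2HSV); H=hs[...,0]
    C=cloud(f); hh=(C[...,2]>zb-.012)&(C[...,2]<zb+.03)
    rel=C[...,:2]-P[:2]; al=rel@a; ac=rel@nrm
    red=((H<6)|(H>172))&(hs[...,1]>140)&(hs[...,2]>60)&(abs(al)<.13)&(abs(ac)<.04)&hh
    gr=(hs[...,1]<60)&(hs[...,2]>80)&(al>.03)&(al<.135)&(abs(ac)<.055)&hh
    for nm,m,z in(("red",red,zb+.019),("blade",gr,zb+.0035)):
        l=cv2.morphologyEx(m.astype(np.uint8),cv2.MORPH_OPEN,np.ones((2,2)))
        v,u=np.nonzero(l)
        if len(u)<20: print(n,nm,len(u)); continue
        q=ray(f,np.c_[u,v],z)[:,:2]-P[:2]; A=q@a; B=q@nrm
        print(n,nm,len(u),"along",np.percentile(A,[0,1,99,100]),"across",np.percentile(B,[1,50,99]),"tips mid across",np.median(B[A>np.percentile(A,70)]))
    uv=proj(f,[P-[0,0,.16]])[0].astype(int); im=f["frame"].copy(); im[red]=(255,0,255); im[gr]=(0,255,0); y,x=np.clip(uv[1]-90,0,300),np.clip(uv[0]-90,0,460); vis.append(cv2.resize(im[y:y+180,x:x+180],(400,400)))
cv2.imwrite("pics/v5.png",np.hstack(vis))
E
python3 held.py
```

```text
knife yaw if along tool 0.27482057112078195 0.023306594585979924
top red 434 along [-0.103  -0.102  -0.0185 -0.0162] across [-0.0114  0.0018  0.0136] tips mid across 0.0020811319538945328
top blade 131 along [0.0274 0.0281 0.0585 0.0592] across [0.0006 0.0169 0.0347] tips mid across 0.02652212097524454
scene red 111 along [-0.0896 -0.0885  0.0287  0.0296] across [-0.0055  0.0056  0.0196] tips mid across 0.00814793210535086
scene blade 621 along [0.0369 0.0389 0.12   0.121 ] across [-0.0297  0.0065  0.0429] tips mid across 0.006097332043215494
```

View pics/v5.png

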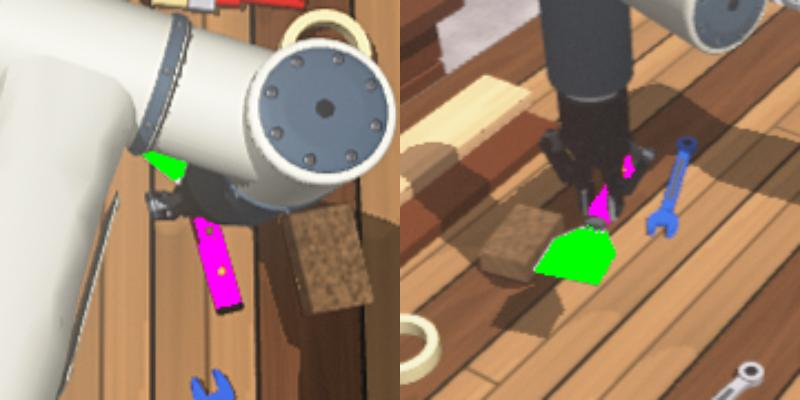

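```bash
python3 - <<'E'
from plan import *
st=status.state(); P=st["tool_pos"]; Q=R.from_rotvec(st["tool_rot"]); zb=P[2]-.1779
X=Q.as_matrix()[:,0]; a=-X[:2]/np.linalg.norm(X[:2]); nrm=np.array([-a[1],a[0]])
for n in("scene","top"):
    f=load(n+"_k"); hs=cv2.cvtColor(f["frame"],cv2.COLOR_BGR2HSV); H=hs[...,0]; C=cloud(f); rel=C[...,:2]-P[:2]; al=rel@a; ac=rel@nrm; z=C[...,2]-zb
    near=(abs(z)<.035)&(abs(ac)<.055)
    gr=(hs[...,1]<60)&(hs[...,2]>80)&(al>.045)&(al<.135)&near
    red=((H<6)|(H>172))&(hs[...,1]>140)&(hs[...,2]>60)&(al<-.02)&(al>-.12)&near
    for nm,m in(("blade",gr),("red",red)):
        m=cv2.erode(m.astype(np.uint8),np.ones((3,3)))>0
        if m.sum()<15: print(n,nm,m.sum()); continue
        A=np.c_[al[m]-al[m].mean(),ac[m]-ac[m].mean(),np.ones(m.sum())]; c,*_=np.linalg.lstsq(A,z[m],rcond=None); r=z[m]-A@c
        print(n,nm,m.sum(),"at",al[m].mean(),ac[m].mean(),"slope along/across",c[:2],"z above presumed underside",c[2],"std",r.std(),"al range",np.percentile(al[m],[1,99]))
E
```

```text
scene blade 436 at 0.08210826203584207 0.000638305202373401 slope along/across [0.013  0.0063] z above presumed underside 0.0034052265386442953 std 0.0016770589308237893 al range [0.0505 0.112 ]
scene red 6
top blade 27 at 0.052844013386755186 0.023913638042069335 slope along/across [-0.2618  0.2821] z above presumed underside 0.006707887722132063 std 0.0022178428679733003 al range [0.0483 0.0592]
top red 258 at -0.06494808816732452 0.002378909505466218 slope along/across [ 0.0136 -0.068 ] z above presumed underside 0.02238410735985256 std 0.002381821280871173 al range [-0.0966 -0.0276]
```

```bash
python3 -c "
from rig import status;print(status.state()['tool_pos'])"; python3 held.py;  python3 -c "
from rig import status;print(status.state()['tool_pos'],status.state()['clock'])"
```

```text
[ 0.44682666 -0.29412851  0.3358581 ]
knife yaw if along tool 0.27437605517919694 0.023445538651575448
top red 429 along [-0.1034 -0.1024 -0.0202 -0.0174] across [-0.0106  0.0022  0.0145] tips mid across 0.002440293736568989
top blade 148 along [0.0279 0.0287 0.0598 0.0603] across [0.0012 0.0179 0.0361] tips mid across 0.02739201911530951
scene red 114 along [-0.089  -0.0877  0.032   0.0331] across [-0.0063  0.0053  0.0225] tips mid across 0.009252216636012917
scene blade 621 along [0.0345 0.0369 0.1186 0.1198] across [-0.0305  0.0057  0.0423] tips mid across 0.005732994340696136
[ 0.44677468 -0.29417727  0.33524053] 9.875
```

```bash
cat > dep.py <<'E'
from plan import *
P=np.array([.4468,-.2942,.3356]); Q=R.from_rotvec(status.state()["tool_rot"]); 
X=Q.as_matrix()[:,0]; a=-X[:2]/np.linalg.norm(X[:2]); nrm=np.array([-a[1],a[0]])
for n in("scene","top"):
    f=load(n+"_k"); hs=cv2.cvtColor(f["frame"],cv2.COLOR_BGR2HSV); H=hs[...,0]; C=cloud(f); rel=C[...,:2]-P[:2]; al=rel@a; ac=rel@nrm; z=C[...,2]-P[2]
    near=(abs(z+.17)<.045)&(abs(ac)<.055)
    for nm,m in(("blade",(hs[...,1]<60)&(hs[...,2]>80)&(al>.045)&(al<.135)&near),("red",((H<6)|(H>172))&(hs[...,1]>140)&(hs[...,2]>60)&(al<-.02)&(al>-.12)&near)):
        e=cv2.erode(m.astype(np.uint8),np.ones((3,3)))>0
        if e.sum()<15: continue
        zz=np.median(z[e]); v,u=np.nonzero(m); q=ray(f,np.c_[u,v],P[2]+zz)[:,:2]-P[:2]
        print(n,nm,"z rel TCP",zz,"along",np.percentile(q@a,[0,.5,99.5,100]),"across",np.percentile(q@nrm,[1,50,99]))
E
python3 dep.py; cp pics/v5.png /tmp/
```

```text
scene blade z rel TCP -0.1762937398060147 along [0.0412 0.0449 0.1144 0.1151] across [-0.0356  0.0008  0.038 ]
top blade z rel TCP -0.1743512521036793 along [0.0443 0.0446 0.0628 0.063 ] across [0.0031 0.0245 0.038 ]
top red z rel TCP -0.15803847216001843 along [-0.1008 -0.1006 -0.0211 -0.0205] across [-0.009   0.0038  0.0162]
```

```bash
cat >> plan.py <<'E'
TR=R.from_matrix(np.c_[-Mt[:,0],Mt[:,1],-Mt[:,2]])
E
python3 - <<'E'
from plan import *
k=lambda h:tray(-.012+.0018,.09,.01+.169+h)
K0=R.from_rotvec(status.state()["tool_rot"])
mid=R.from_rotvec((K0.inv()*TR).as_rotvec()*.5)
print(k(.1),k(0))
c=emit([(0,np.array([.40,-.05,.40]),K0*mid,6),(0,k(.1),TR,6)])
E
```

```text
[0.3463 0.1878 0.3278] [0.3715 0.2255 0.2387]
clock 9.875 pos [ 0.4468 -0.2942  0.3352] rot [ 0.4295 -3.1091 -0.0035] F [ 0.3348 -0.5815 -2.3333]
0 -0.0035 0.0413 -0.0107 -0.014 -0.038 -0.058; 0 -0.0063 0.0412 -0.0099 -0.013 -0.037 -0.058; 0 -0.009 0.0408 -0.0091 -0.014 -0.038 -0.058; 0 -0.0117 0.0404 -0.0082 -0.013 -0.038 -0.058; 0 -0.0143 0.0397 -0.0071 -0.014 -0.038 -0.058
0 -0.0169 0.0389 -0.006 -0.014 -0.037 -0.058; 0 -0.0125 0.0367 0.017 -0.014 -0.038 -0.058; 0 -0.0139 0.0358 0.0181 -0.013 -0.038 -0.058; 0 -0.0152 0.0346 0.019 -0.014 -0.037 -0.058; 0 -0.0165 0.0335 0.0201 -0.013 -0.038 -0.058
0 -0.0176 0.0322 0.0212 -0.014 -0.038 -0.058; 0 -0.0186 0.0308 0.0223 -0.013 -0.038 -0.057; 0 0 0 0 0 0 0; 0 0 0 0 0 0 0; 0 0 0 0 0 0 0
```

Request:
drive_tool:
  plan: "0 -0.0035 0.0415 -0.0105 -0.014 -0.038 -0.058; 0 -0.0065 0.041 -0.01 -0.013 -0.037 -0.058; 0 -0.009 0.041 -0.009 -0.014 -0.038 -0.058; 0 -0.0115 0.0405 -0.008 -0.013 -0.038 -0.058; 0 -0.0145 0.0395 -0.007 -0.014 -0.038 -0.058"

```text
clock: 10.5
tool_pos: [0.4076, -0.0895, 0.3891]
tool_rot: [-0.829, 2.844, 0.14]
wrist_force: [1.3, 0.1, -2.0]
width: 0.0236
finger_force: 60.3
```

Request:
drive_tool:
  plan: "0 -0.017 0.039 -0.006 -0.014 -0.037 -0.058; 0 -0.0125 0.0365 0.017 -0.014 -0.038 -0.058; 0 -0.014 0.036 0.018 -0.013 -0.038 -0.058; 0 -0.015 0.0345 0.019 -0.014 -0.037 -0.058; 0 -0.0165 0.0335 0.02 -0.013 -0.038 -0.058"

```text
clock: 11.12
tool_pos: [0.3638, 0.1093, 0.3509]
tool_rot: [-1.165, 2.526, 0.259]
wrist_force: [1.3, -0.3, -0.9]
width: 0.0236
finger_force: 60.3
```

Request:
drive_tool:
  plan: "0 -0.0175 0.032 0.021 -0.014 -0.038 -0.058; 0 -0.0185 0.031 0.0225 -0.013 -0.038 -0.057; 0 0 0 0 0 0 0; 0 0 0 0 0 0 0; 0 0 0 0 0 0 0"

```text
clock: 11.75
tool_pos: [0.347, 0.1867, 0.3281]
tool_rot: [-1.276, 2.389, 0.302]
wrist_force: [0.2, 0.3, -2.3]
width: 0.0234
finger_force: 60.4
```

```bash
cat > loc.py <<'E'
from plan import *
from rig import viewer
import sys
# held / placed tool in tray frame from both cameras; arg: zlo zhi of band in tray frame, kind
def look(zlo,zhi,kind):
    for n in("top","scene"):
        f=viewer.grab_frame(n); pickle.dump(f,open(f"pics/{n}_l.pkl","wb")); hs=cv2.cvtColor(f["frame"],cv2.COLOR_BGR2HSV); H=hs[...,0]
        L=(cloud(f)-Ot)@Mt; z=L[...,2]; near=(z>zlo)&(z<zhi)&(abs(L[...,0])<.16)
        masks={"red":((H<6)|(H>172))&(hs[...,1]>140)&(hs[...,2]>60)&near&(abs(L[...,1]-.09)<.05)}
        yc=.09 if kind=="knife" else .003; g=(hs[...,1]<60)&(hs[...,2]>70)&near&(abs(L[...,1]-yc)<(.05 if kind=="knife" else .035))
        if kind=="knife": masks["blade"]=g&(L[...,0]>.025)
        else: masks={"jaw":g&(L[...,0]>.05),"shank":g&(abs(L[...,0]+.012)<.055),"ring":g&(L[...,0]<-.07)}
        for nm,m in masks.items():
            k,l,s_,_=cv2.connectedComponentsWithStats(m.astype(np.uint8)); 
            if k<2: print(n,nm,0); continue
            m=l==1+np.argmax(s_[1:,4]); e=cv2.erode(m.astype(np.uint8),np.ones((3,3)))>0
            if e.sum()<8: print(n,nm,m.sum(),"few"); continue
            A=np.c_[L[e][:,:2]-L[e][:,:2].mean(0),np.ones(e.sum())]; c=np.linalg.lstsq(A,z[e],rcond=None)[0]
            v,u=np.nonzero(m); fl,Mc,cc=cam(f); D=np.c_[(u-f["cx"])/fl,-(v-f["cy"])/fl,-np.ones(len(u))]@Mc.T
            o=Ot+Mt[:,2]*c[2]; X=((cc+D*(((o-cc)@Mt[:,2])/(D@Mt[:,2]))[:,None])-Ot)@Mt
            print(n,nm,m.sum(),"z",c[2].round(4),"slope",c[:2].round(3),"x",np.percentile(X[:,0],[.5,50,99.5]).round(4),"y",np.percentile(X[:,1],[.5,50,99.5]).round(4))
if __name__=="__main__": look(float(sys.argv[1]),float(sys.argv[2]),sys.argv[3])
E
python3 - <<'E'
from plan import *
st=status.state(); Q=R.from_rotvec(st["tool_rot"])
print("rot err tray axes",((TR.inv()*Q).as_rotvec()),"pos tray",(st["tool_pos"]-Ot)@Mt, "target",[-.0102,.09,.279])
E
python3 loc.py .07 .16 knife; python3 -c "
from plan import *
st=status.state();print((st['tool_pos']-Ot)@Mt)"
```

```text
rot err tray axes [ 0.004   0.     -0.0001] pos tray [-0.0105  0.0889  0.2795] target [-0.0102, 0.09, 0.279]
top red 11 few
top blade 1330 z 0.1041 slope [ 0.002 -0.009] x [0.0256 0.067  0.1022] y [0.0509 0.0876 0.1244]
scene red 185 z 0.1155 slope [0.002 0.566] x [-0.1211 -0.0755 -0.0191] y [0.0601 0.0773 0.1019]
scene blade 571 z 0.1035 slope [ 0.009 -0.009] x [0.0257 0.0692 0.1038] y [0.0473 0.0858 0.1246]
[-0.0104  0.0888  0.2796]
```

Request:
drive_tool:
  plan: "0 -0.001 0.0015 0.02 0 0 0; 0 0 0 0.025 0 0 0; 0 0 0 0.025 0 0 0; 0 0 0 0.015 0 0 0; 0 0 0 0 0 0 0"

```text
clock: 12.48
tool_pos: [0.3679, 0.2205, 0.2521]
tool_rot: [-1.278, 2.39, 0.301]
wrist_force: [0.1, -0.2, -2.4]
width: 0.0231
finger_force: 60.4
```

Request:
drive_tool:
  plan: "0 0 0 0.003 0 0 0; 0 0 0 0.003 0 0 0; 0 0 0 0.002 0 0 0; 0 0 0 0 0 0 0; 0 0 0 0 0 0 0"

```text
clock: 13.1
tool_pos: [0.3697, 0.224, 0.2459]
tool_rot: [-1.278, 2.387, 0.303]
wrist_force: [0.3, 0.5, -1.7]
width: 0.0233
finger_force: 60.4
```

```bash
python3 -c "
from plan import *
st=status.state();print((st['tool_pos']-Ot)@Mt,st['wrist_force']@Mt)"; python3 loc.py -.005 .03 knife
```

```text
[-0.009   0.0907  0.1865] [-0.2661  0.0502 -1.731 ]
top red 2 few
top blade 1169 z 0.0112 slope [ 0.    -0.007] x [0.0257 0.0681 0.1038] y [0.0529 0.0899 0.1261]
scene red 153 z 0.0226 slope [0.017 0.616] x [-0.1191 -0.0756 -0.0258] y [0.066  0.0789 0.1002]
scene blade 612 z 0.012 slope [-1.293  0.018] x [0.1082 0.1325 0.1571] y [0.0285 0.0892 0.1537]
```

Request:
drive_tool:
  plan: "0 0 0 0.003 0 0 0; 0 0 0 0.002 0 0 0; 0 0 0 0.0015 0 0 0; 0 0 0 0.001 0 0 0; 0 0 0 0 0 0 0"

```text
clock: 13.82
tool_pos: [0.3715, 0.2266, 0.2393]
tool_rot: [-1.278, 2.387, 0.303]
wrist_force: [-3.7, -4.0, 2.6]
width: 0.0236
finger_force: 61.1
```

```bash
python3 -c "
from plan import *
st=status.state();print((st['tool_pos']-Ot)@Mt,st['wrist_force']@Mt)"; python3 loc.py -.008 .03 knife
```

```text
[-0.0091  0.0906  0.1791] [-3.5835  0.8867  4.7383]
top red 2 few
top blade 1152 z 0.0038 slope [-0.004 -0.003] x [0.0259 0.0682 0.1036] y [0.0528 0.0896 0.1261]
scene red 139 z 0.0168 slope [0.011 0.467] x [-0.1164 -0.0746 -0.0258] y [0.0662 0.0783 0.097 ]
scene blade 660 z 0.0102 slope [-1.384 -0.006] x [0.1058 0.1325 0.1582] y [0.0253 0.0891 0.156 ]
```

Request:
drive_tool:
  plan: "0.036 0 0 0 0 0 0; 0.036 0 0 0 0 0 0; 0.038 0 0 -0.005 0 0 0; 0.038 0 0 -0.02 0 0 0; 0.038 0 0 -0.04 0 0 0"

```text
clock: 14.55
tool_pos: [0.3547, 0.202, 0.2968]
tool_rot: [-1.28, 2.39, 0.301]
wrist_force: [1.0, 0.6, 1.1]
width: 0.0383
finger_force: 0.0
```

Request:
drive_tool:
  plan: "0.038 0 0 -0.05 0 0 0; 0.04 0 0 -0.05 0 0 0; 0.04 0 0 -0.02 0 0 0; 0.04 0 0 0 0 0 0; 0.04 0 0 0 0 0 0"

```text
clock: 15.18
tool_pos: [0.3243, 0.1572, 0.4029]
tool_rot: [-1.278, 2.389, 0.303]
wrist_force: [-0.8, -0.5, -0.6]
width: 0.0399
finger_force: 0.0
```

```bash
python3 loc.py -.008 .03 knife; python3 - <<'E'
from plan import *
Sq=down(-.130-np.pi); s=np.array([.5315,-.100,0])
d=(R.from_rotvec(status.state()["tool_rot"]).inv()*Sq).as_rotvec(); print(d)
c=emit([(.045,s+[0,0,.30],Sq,11),(.045,s+[0,0,.21],Sq,4)])
E
```

```text
top red 194 z 0.0204 slope [ 0.016 -0.04 ] x [-0.0355 -0.0118  0.0088] y [0.0783 0.0893 0.1004]
top blade 1156 z 0.0037 slope [ 0.001 -0.007] x [0.0259 0.0679 0.1035] y [0.0528 0.0898 0.1261]
scene red 359 z 0.0175 slope [0.001 0.285] x [-0.1152 -0.0454  0.0109] y [0.0642 0.0833 0.1015]
scene blade 656 z 0.0108 slope [-1.478 -0.017] x [0.1066 0.133  0.1583] y [0.0268 0.0885 0.1564]
[0.258  0.4212 1.0917]
clock 15.275 pos [0.3244 0.1573 0.4026] rot [-1.2793  2.3896  0.3018] F [-0.253   0.3111 -0.2873]
0.045 0.0123 -0.0286 0.0043 0.023 0.038 0.099; 0.045 0.0092 -0.0296 0.0054 0.024 0.039 0.099; 0.045 0.006 -0.0302 0.0064 0.023 0.038 0.1; 0.045 0.0028 -0.0304 0.0073 0.024 0.038 0.099; 0.045 -0.0006 -0.0304 0.0081 0.023 0.038 0.099
0.045 -0.0039 -0.03 0.0086 0.024 0.039 0.099; 0.045 -0.0071 -0.0292 0.0092 0.023 0.038 0.1; 0.045 -0.0104 -0.0281 0.0095 0.024 0.038 0.099; 0.045 -0.0135 -0.0267 0.0097 0.023 0.039 0.099; 0.045 -0.0164 -0.025 0.0097 0.024 0.038 0.099
0.045 -0.0192 -0.023 0.0096 0.023 0.038 0.1; 0.045 0 0 0.0225 0 0 0; 0.045 0 0 0.0225 0 0 0; 0.045 0 0 0.0225 0 0 0; 0.045 0.0001 0 0.0225 0 0 0
```

Request:
drive_tool:
  plan: "0.045 0.0125 -0.0285 0.0045 0.023 0.038 0.099; 0.045 0.009 -0.0295 0.0055 0.024 0.039 0.099; 0.045 0.006 -0.03 0.0065 0.023 0.038 0.1; 0.045 0.003 -0.0305 0.0075 0.024 0.038 0.099; 0.045 -0.0005 -0.0305 0.008 0.023 0.038 0.099"

```text
clock: 15.9
tool_pos: [0.419, 0.0396, 0.3552]
tool_rot: [-0.67, 2.824, 0.182]
wrist_force: [-0.1, 0.6, -0.5]
width: 0.0449
finger_force: 0.0
```

Request:
drive_tool:
  plan: "0.045 -0.004 -0.03 0.0085 0.024 0.039 0.099; 0.045 -0.007 -0.029 0.009 0.023 0.038 0.1; 0.045 -0.0105 -0.028 0.0095 0.024 0.038 0.099; 0.045 -0.0135 -0.0265 0.0095 0.023 0.039 0.099; 0.045 -0.0165 -0.025 0.0095 0.024 0.038 0.099"

```text
clock: 16.52
tool_pos: [0.5133, -0.0767, 0.3089]
tool_rot: [0.052, 3.103, 0.033]
wrist_force: [-0.5, -0.0, -0.1]
width: 0.0449
finger_force: 0.0
```

Request:
drive_tool:
  plan: "0.045 -0.019 -0.023 0.0095 0.023 0.038 0.1; 0.045 0 0 0.0225 0 0 0; 0.045 0 0 0.0225 0 0 0; 0.045 0 0 0.0225 0 0 0; 0.045 0 0 0.0225 0 0 0"

```text
clock: 17.15
tool_pos: [0.5313, -0.0992, 0.2093]
tool_rot: [-0.205, -3.134, -0.002]
wrist_force: [0.5, -1.1, -0.3]
width: 0.045
finger_force: 0.0
```

Request:
drive_tool:
  plan: "0.045 0 0 0 0 0 0; 0.045 0 0 0 0 0 0; 0.045 0 0 0 0 0 0; 0.045 0 0 0 0 0 0; 0.045 0 0 0 0 0 0"

```text
clock: 17.77
tool_pos: [0.5315, -0.0992, 0.2119]
tool_rot: [0.205, 3.132, 0.003]
wrist_force: [0.4, 0.1, -0.2]
width: 0.0448
finger_force: 0.0
```

```bash
python3 - <<'E'
from plan import *
Sq=down(-.130-np.pi); s=np.array([.5315,-.100,0])
c=emit([(.045,s+[0,0,.175],Sq,4)])
E
```

```text
clock 17.775 pos [ 0.5315 -0.0992  0.2119] rot [0.2045 3.1321 0.0032] F [ 0.4075  0.0521 -0.1653]
0.045 0 -0.0002 0.0092 0.001 0.001 0; 0.045 0 -0.0002 0.0093 0 0 0; 0.045 0 -0.0002 0.0092 0.001 0.001 0; 0.045 -0.0001 -0.0002 0.0092 0 0.001 0; 0.045 0 0 0 0 0 0
```

Request:
drive_tool:
  plan: "0.045 0 -0.0005 0.0095 0 0 0; 0.045 0 0 0.0095 0 0 0; 0.045 0 0 0.0085 0 0 0; 0.045 0 0 0.0075 0 0 0; 0.025 0 0 0 0 0 0"
  force: 60

```text
clock: 18.4
tool_pos: [0.5311, -0.0997, 0.1757]
tool_rot: [0.205, 3.134, 0.003]
wrist_force: [0.5, 0.2, 0.2]
width: 0.028
finger_force: 0.0
```

Request:
drive_tool:
  plan: "0 0 0 0 0 0 0; 0 0 0 0 0 0 0; 0 0 0 0 0 0 0; 0 0 0 0 0 0 0; 0 0 0 0 0 0 0"

```text
clock: 19.02
tool_pos: [0.5315, -0.0997, 0.1767]
tool_rot: [0.205, 3.133, 0.003]
wrist_force: [-0.7, 0.2, 0.9]
width: 0.0138
finger_force: 59.3
```

Request:
drive_tool:
  plan: "0 0 0 -0.03 0 0 0; 0 0 0 -0.05 0 0 0; 0 0 0 -0.05 0 0 0; 0 0 0 -0.03 0 0 0; 0 0 0 0 0 0 0"

```text
clock: 19.65
tool_pos: [0.5315, -0.1, 0.3388]
tool_rot: [0.204, 3.128, 0.004]
wrist_force: [0.3, 0.1, -3.1]
width: 0.0137
finger_force: 59.0
```

```bash
python3 - <<'E'
from plan import *
k=lambda h:tray(-.012,.003,.006+.172+h)
K0=R.from_rotvec(status.state()["tool_rot"]); mid=R.from_rotvec((K0.inv()*TR).as_rotvec()*.5)
print(status.state()["width"],(K0.inv()*TR).as_rotvec(),k(.1))
c=emit([(0,np.array([.45,.06,.40]),K0*mid,5),(0,k(.1),TR,5)])
E
```

```text
0.013736276097027296 [-0.2631 -0.4134 -1.0906] [0.418  0.1385 0.3261]
clock 19.65 pos [ 0.5315 -0.1     0.3388] rot [0.2042 3.1278 0.004 ] F [ 0.3067  0.0849 -3.1391]
0 0.0202 0.0296 -0.0123 -0.026 -0.041 -0.109; 0 0.0164 0.032 -0.0123 -0.027 -0.042 -0.109; 0 0.0123 0.0338 -0.0119 -0.026 -0.041 -0.109; 0 0.008 0.0353 -0.0115 -0.026 -0.041 -0.109; 0 0.0037 0.0362 -0.0108 -0.027 -0.042 -0.109
0 0.0031 0.0159 0.0156 -0.026 -0.041 -0.109; 0 0.0021 0.0157 0.0159 -0.026 -0.042 -0.109; 0 0.001 0.0155 0.0163 -0.027 -0.041 -0.109; 0 0 0.0151 0.0167 -0.026 -0.041 -0.109; 0 -0.0009 0.0147 0.017 -0.026 -0.041 -0.11
```

Request:
drive_tool:
  plan: "0 0.02 0.0295 -0.0125 -0.026 -0.041 -0.109; 0 0.0165 0.032 -0.0125 -0.027 -0.042 -0.109; 0 0.0125 0.034 -0.012 -0.026 -0.041 -0.109; 0 0.008 0.0355 -0.0115 -0.026 -0.041 -0.109; 0 0.0035 0.036 -0.0105 -0.027 -0.042 -0.109"

```text
clock: 20.27
tool_pos: [0.4489, 0.0611, 0.3967]
tool_rot: [-0.61, 2.859, 0.175]
wrist_force: [0.6, 1.0, -1.9]
width: 0.0138
finger_force: 59.0
```

Request:
drive_tool:
  plan: "0 0.003 0.016 0.0155 -0.026 -0.041 -0.109; 0 0.002 0.0155 0.016 -0.026 -0.042 -0.109; 0 0.001 0.0155 0.0165 -0.027 -0.041 -0.109; 0 0 0.015 0.0165 -0.026 -0.041 -0.109; 0 -0.001 0.0145 0.017 -0.026 -0.041 -0.11"

```text
clock: 20.9
tool_pos: [0.417, 0.1386, 0.3221]
tool_rot: [-1.284, 2.394, 0.311]
wrist_force: [-0.0, 0.0, -2.3]
width: 0.0141
finger_force: 59.1
```

Request:
drive_tool:
  plan: "0 0 0 0 0 0 0; 0 0 0 0 0 0 0; 0 0 0 0 0 0 0; 0 0 0 0 0 0 0; 0 0 0 0 0 0 0"

```text
clock: 21.52
tool_pos: [0.4182, 0.1384, 0.3248]
tool_rot: [-1.279, 2.394, 0.309]
wrist_force: [-0.1, -0.6, -2.5]
width: 0.0139
finger_force: 59.1
```

```bash
python3 -c "
from plan import *
st=status.state();print((st['tool_pos']-Ot)@Mt,(TR.inv()*R.from_rotvec(st['tool_rot'])).as_rotvec())"; python3 loc.py .07 .16 spanner; python3 - <<'E'
from h import *
f=load("top_l"); g=load("scene_l")
cv2.imwrite("pics/v6.png",np.hstack([cv2.resize(f["frame"][130:330,60:260],(400,400)),cv2.resize(g["frame"][200:360,360:520],(400,400))]))
E
```

```text
[-0.0126  0.0028  0.2768] [-0.0031  0.0032  0.0019]
top jaw 334 z 0.1095 slope [ 0.006 -0.003] x [0.0503 0.076  0.1052] y [-0.0166  0.003   0.0219]
top shank 139 z 0.1088 slope [0.012 0.077] x [0.0038 0.0235 0.043 ] y [-0.0045  0.003   0.0105]
top ring 0
scene jaw 411 z 0.0896 slope [2.462 0.01 ] x [0.1282 0.1517 0.1736] y [-0.0476  0.0028  0.0564]
scene shank 292 z 0.1147 slope [-0.347  0.112] x [-0.0934  0.0015  0.0605] y [-0.0235 -0.0005  0.0522]
scene ring 99 z 0.1094 slope [-0.126  0.179] x [-0.1228 -0.0918 -0.0599] y [-0.0197 -0.0026  0.0144]
```

View pics/v6.png

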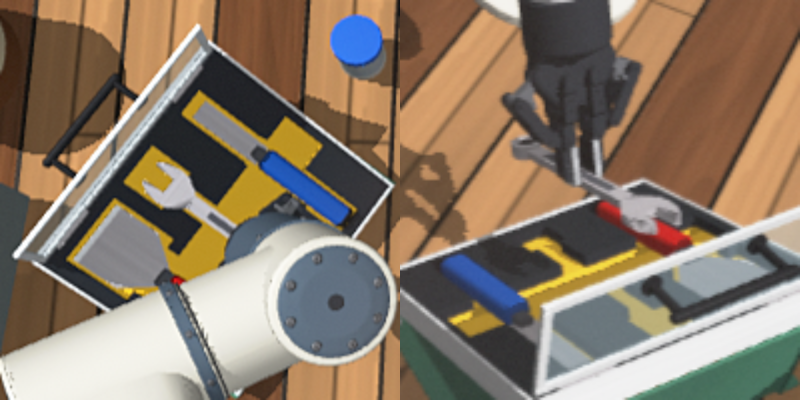

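The knife lies in its cut-out (left panel (125,245)). The spanner is held level over the middle cut-out, jaw uphill (left (170,190)), and the guard still stands.

Request:
drive_tool:
  plan: "0 -0.001 0 0.02 0 0 0; 0 0 0 0.025 0 0 0; 0 0 0 0.025 0 0 0; 0 0 0 0.015 0 0 0; 0 0 0 0 0 0 0"

```text
clock: 22.25
tool_pos: [0.4398, 0.1715, 0.2486]
tool_rot: [-1.28, 2.395, 0.309]
wrist_force: [0.5, -0.6, -2.6]
width: 0.0135
finger_force: 59.1
```

Request:
drive_tool:
  plan: "0 0 0 0.003 0 0 0; 0 0 0 0.002 0 0 0; 0 0 0 0.001 0 0 0; 0 0 0 0 0 0 0; 0 0 0 0 0 0 0"

```text
clock: 22.88
tool_pos: [0.4411, 0.1736, 0.244]
tool_rot: [-1.279, 2.393, 0.31]
wrist_force: [-0.2, -0.4, -2.5]
width: 0.0136
finger_force: 59.1
```

```bash
python3 -c "
from plan import *
st=status.state();print((st['tool_pos']-Ot)@Mt,st['wrist_force']@Mt)"; python3 loc.py .003 .04 spanner|grep top
```

```text
[-0.0119  0.0032  0.1858] [-1.5108 -0.0686 -2.0532]
top jaw 275 z 0.0188 slope [0.032 0.033] x [0.0511 0.0765 0.1055] y [-0.0163  0.003   0.0216]
top shank 87 z 0.0185 slope [ 0.21  -0.154] x [0.0072 0.028  0.0432] y [-0.0042  0.0028  0.0105]
top ring 0
```

Request:
drive_tool:
  plan: "0 0 0 0.003 0 0 0; 0 0 0 0.002 0 0 0; 0 0 0 0.0015 0 0 0; 0 0 0 0.001 0 0 0; 0 0 0 0 0 0 0"

```text
clock: 23.6
tool_pos: [0.443, 0.1764, 0.2371]
tool_rot: [-1.279, 2.394, 0.309]
wrist_force: [-0.2, 0.4, -2.4]
width: 0.0139
finger_force: 59.2
```

```bash
python3 -c "
from plan import *
st=status.state();print((st['tool_pos']-Ot)@Mt,st['wrist_force']@Mt)"; python3 loc.py .003 .04 spanner|grep top
```

```text
[-0.0119  0.0032  0.1781] [-0.8678  0.373  -2.2406]
top jaw 277 z 0.0111 slope [-0.014  0.028] x [0.0508 0.0766 0.1048] y [-0.0159  0.0032  0.0217]
top shank 85 z 0.0102 slope [-0.224  0.045] x [0.0073 0.0273 0.0425] y [-0.0042  0.0033  0.0106]
top ring 0
```

Request:
drive_tool:
  plan: "0 0 0 0.0005 0 0 0; 0 0 0 0.0005 0 0 0; 0 0 0 0 0 0 0; 0 0 0 0 0 0 0; 0 0 0 0 0 0 0"

```text
clock: 24.32
tool_pos: [0.4431, 0.1765, 0.2368]
tool_rot: [-1.28, 2.393, 0.309]
wrist_force: [-3.5, -3.5, 4.6]
width: 0.014
finger_force: 60.1
```

Request:
drive_tool:
  plan: "0.026 0 0 0 0 0 0; 0.028 0 0 0 0 0 0; 0.03 0 0 -0.005 0 0 0; 0.03 0 0 -0.02 0 0 0; 0.03 0 0 -0.04 0 0 0"

```text
clock: 24.95
tool_pos: [0.4268, 0.1521, 0.294]
tool_rot: [-1.281, 2.396, 0.31]
wrist_force: [0.2, 0.8, -0.2]
width: 0.0302
finger_force: 0.0
```

Request:
drive_tool:
  plan: "0.03 0 0 -0.06 0 0 0; 0.03 0 0 -0.06 0 0 0; 0.03 0 0 -0.06 0 0 0; 0.03 0 0 -0.04 0 0 0; 0.03 0 0 0 0 0 0"

```text
clock: 25.58
tool_pos: [0.3722, 0.0683, 0.4946]
tool_rot: [-1.275, 2.387, 0.307]
wrist_force: [0.5, -0.3, -0.1]
width: 0.0299
finger_force: 0.0
```

```bash
python3 loc.py -.008 .03 spanner; python3 loc.py -.008 .03 knife|grep top; python3 - <<'E'
from plan import *
for n in("top","scene"):
    f=load(n+"_l"); L=(cloud(f)-Ot)@Mt; V=f["frame"].max(-1)
    m=(V<70)&(L[...,0]>.13)&(L[...,0]<.25)&(abs(L[...,1])<.045)&(L[...,2]>.05)&(L[...,2]<.14)
    P=L[m]; print(n,m.sum(),np.median(P,0)); 
    h=P[:,[0,2]]-[.125,.017]; r=np.hypot(*h.T); k=(r>.07)&(r<.105); print(k.sum(), "theta",np.median(np.arctan2(40,-76)-np.arctan2(h[k,1],h[k,0])))
a=lambda th:(bar(th)-Ot)@Mt
print(a(1.85),a(1.95))
st=status.state(); q=R.from_rotvec(st["tool_rot"]); B=tcp(bar(1.85),G)
c=emit([(.03,B+[0,0,.14],G,12),(.03,B+[0,0,.04],G,3)])
E
```

```text
top jaw 277 z 0.0112 slope [-0.019 -0.017] x [0.0506 0.0763 0.1049] y [-0.0159  0.0032  0.0217]
top shank 263 z 0.0107 slope [ 0.008 -0.026] x [-0.0591 -0.0145  0.0426] y [-0.0042  0.0034  0.0112]
top ring 0
scene jaw 496 z 0.0106 slope [-1.218 -0.015] x [0.1068 0.133  0.1589] y [-0.0452  0.0024  0.0499]
scene shank 166 z 0.0097 slope [0.028 0.136] x [-0.068  -0.0325  0.0059] y [-0.0217  0.0001  0.0137]
scene ring 184 z 0.0113 slope [-0.059  0.006] x [-0.1409 -0.1049 -0.0663] y [-0.028   0.0017  0.0396]
top red 342 z 0.0203 slope [-0.002 -0.023] x [-0.0718 -0.028   0.0085] y [0.0782 0.0888 0.1005]
top blade 1156 z 0.0036 slope [ 0.004 -0.007] x [0.0259 0.0679 0.1035] y [0.0528 0.0898 0.1261]
top 219 [0.1881 0.0014 0.081 ]
217 theta 1.8622890079629353
scene 188 [0.1893 0.0058 0.0799]
188 theta 1.8829150914907278
[ 0.1844 -0.      0.079 ] [ 0.1903 -0.      0.0728]
clock 25.775 pos [0.3727 0.0695 0.4895] rot [-1.2801  2.3955  0.3104] F [-0.2139  0.191   0.6556]
0.03 -0.0275 -0.0002 0.0098 -0.03 0.031 -0.128; 0.03 -0.0276 -0.004 0.0089 -0.03 0.031 -0.129; 0.03 -0.027 -0.0078 0.0078 -0.03 0.03 -0.128; 0.03 -0.026 -0.0114 0.0068 -0.03 0.031 -0.129; 0.03 -0.0246 -0.0149 0.0056 -0.031 0.031 -0.128
0.03 -0.0226 -0.018 0.0043 -0.03 0.031 -0.128; 0.03 -0.0202 -0.0209 0.0031 -0.03 0.031 -0.129; 0.03 -0.0174 -0.0234 0.0019 -0.03 0.03 -0.128; 0.03 -0.0143 -0.0254 0.0006 -0.03 0.031 -0.128; 0.03 -0.0109 -0.0271 -0.0005 -0.03 0.031 -0.129
0.03 -0.0074 -0.0282 -0.0017 -0.03 0.031 -0.128; 0.03 -0.0036 -0.0289 -0.0027 -0.03 0.03 -0.129; 0.03 0 0 0.0333 0 0 0; 0.03 0 0 0.0334 0 0 0; 0.03 0 0.0001 0.0333 -0.001 0 0
```

Request:
drive_tool:
  plan: "0.03 -0.0275 0 0.01 -0.03 0.031 -0.128; 0.03 -0.0275 -0.004 0.009 -0.03 0.031 -0.129; 0.03 -0.027 -0.008 0.008 -0.03 0.03 -0.128; 0.03 -0.026 -0.0115 0.007 -0.03 0.031 -0.129; 0.03 -0.0245 -0.015 0.0055 -0.031 0.031 -0.128"
  force: 20

```text
clock: 26.4
tool_pos: [0.455, 0.1907, 0.5069]
tool_rot: [-2.119, 1.953, 0.202]
wrist_force: [1.0, 0.3, 0.3]
width: 0.03
finger_force: 0.0
```

Request:
drive_tool:
  plan: "0.03 -0.0225 -0.018 0.0045 -0.03 0.031 -0.128; 0.03 -0.02 -0.021 0.003 -0.03 0.031 -0.129; 0.03 -0.0175 -0.0235 0.002 -0.03 0.03 -0.128; 0.03 -0.0145 -0.0255 0.0005 -0.03 0.031 -0.128; 0.03 -0.011 -0.027 -0.0005 -0.03 0.031 -0.129"

```text
clock: 27.02
tool_pos: [0.5364, 0.311, 0.5249]
tool_rot: [-2.801, 1.252, 0.062]
wrist_force: [0.4, -0.4, 0.7]
width: 0.0298
finger_force: 0.0
```

Request:
drive_tool:
  plan: "0.03 -0.0075 -0.028 -0.0015 -0.03 0.031 -0.128; 0.03 -0.0035 -0.029 -0.0025 -0.03 0.03 -0.129; 0.03 0 0 0.03 0 0 0; 0.03 0 0 0.02 0 0 0; 0.03 0 0 0 0 0 0"

```text
clock: 27.65
tool_pos: [0.5683, 0.3584, 0.4802]
tool_rot: [3.003, -0.908, -0.003]
wrist_force: [1.6, 0.1, 0.3]
width: 0.03
finger_force: 0.0
```

```bash
python3 - <<'E'
from plan import *
B=tcp(bar(1.86),G)
c=emit([(.03,B,G,5)])
E
```

```text
clock 27.65 pos [0.5683 0.3584 0.4802] rot [ 3.0033 -0.9085 -0.0031] F [1.5868 0.099  0.2696]
0.03 0 0 0.0175 0.001 0 0; 0.03 0 -0.0001 0.0175 0.001 0 0; 0.03 0.0001 0 0.0175 0.001 0 0.001; 0.03 0 0 0.0175 0 0.001 0; 0.03 0 0 0.0175 0.001 0 0
```

Request:
drive_tool:
  plan: "0.03 0 0 0.0175 0 0 0; 0.03 0 0 0.0175 0 0 0; 0.03 0 0 0.0175 0 0 0; 0.03 0 0 0.0175 0 0 0; 0.03 0 0 0.0165 0 0 0"

```text
clock: 28.28
tool_pos: [0.5685, 0.3579, 0.3972]
tool_rot: [-3.005, 0.91, -0.003]
wrist_force: [0.7, 0.6, 0.0]
width: 0.0299
finger_force: 0.0
```

Request:
drive_tool:
  plan: "0 0 0 0 0 0 0; 0 0 0 0 0 0 0; 0 0 0 0 0 0 0; 0 0 0 0 0 0 0; 0 0 0 0 0 0 0"

```text
clock: 28.9
tool_pos: [0.5683, 0.3576, 0.397]
tool_rot: [-3.006, 0.91, -0.002]
wrist_force: [-2.1, -1.1, -5.5]
width: 0.0084
finger_force: 20.3
```

```bash
python3 - <<'E'
from plan import *
st=status.state(); off=np.r_[.0008,.0010,.0004]; print("err",st["tool_pos"]-tcp(bar(1.86),G),st["width"],st["wrist_force"])
w=[(.0,tcp(bar(th),G)+off,G,1) for th in np.linspace(1.86,0,19)[1:]]
c=emit(w); print(c[0],tcp(bar(0),G))
E
```

```text
err [ 0.     -0.0006  0.0043] 0.00840138504650114 [-2.0774 -1.1321 -5.4848]
clock 28.9 pos [0.5683 0.3576 0.397 ] rot [-3.0055  0.9103 -0.0016] F [-2.0774 -1.1321 -5.4848]
0 -0.0003 0.0068 0.0016 -0.001 -0.001 0; 0 0 0.0088 -0.0013 0 0 0; 0 0 0.0089 -0.0004 0 0 0; 0 0 0.0088 0.0006 0 0 0; 0 0 0.0088 0.0014 0 0 0
0 0 0.0085 0.0023 0 0 0; 0 0 0.0083 0.0032 0 0 0; 0 0 0.0079 0.0041 0 0 0; 0 0 0.0074 0.0048 0 0 0; 0 0 0.0069 0.0055 0 0 0
0 0 0.0063 0.0063 0 0 0; 0 0 0.0056 0.0069 0 0 0; 0 0 0.0049 0.0074 0 0 0; 0 0 0.0041 0.0079 0 0 0; 0 0 0.0033 0.0082 0 0 0
0 0 0.0023 0.0085 0 0 0; 0 0 0.0015 0.0088 0 0 0; 0 0 0.0006 0.0088 0 0 0; 0 0 0 0 0 0 0; 0 0 0 0 0 0 0
[0.5072 0.2666 0.3123] [0.5064 0.2655 0.3119]
```

Request:
drive_tool:
  plan: "0 0 0.0085 -0.002 0 0 0; 0 0 0.009 -0.0015 0 0 0; 0 0 0.009 -0.0005 0 0 0; 0 0 0.009 0.0005 0 0 0; 0 0 0.009 0.0015 0 0 0"

```text
clock: 29.52
tool_pos: [0.5433, 0.3202, 0.4001]
tool_rot: [-3.003, 0.909, -0.005]
wrist_force: [-0.6, 3.0, 0.2]
width: 0.009
finger_force: 20.3
```

Request:
drive_tool:
  plan: "0 0 0.0085 0.0025 0 0 0; 0 0 0.0085 0.003 0 0 0; 0 0 0.008 0.004 0 0 0; 0 0 0.0075 0.005 0 0 0; 0 0 0.007 0.0055 0 0 0"

```text
clock: 30.15
tool_pos: [0.5216, 0.2872, 0.3786]
tool_rot: [-3.005, 0.911, -0.003]
wrist_force: [-0.6, 1.6, 1.8]
width: 0.0088
finger_force: 20.3
```

```bash
python3 - <<'E'
from plan import *
st=status.state(); off=np.r_[.0005,.0004,.004]; print(st["width"],st["wrist_force"])
d=[np.linalg.norm(st["tool_pos"]-off-tcp(bar(t),G)) for t in np.linspace(0,1.9,191)]; i=int(np.argmin(d)); print("theta",i/100,d[i])
c=emit([(.0,tcp(bar(th),G)+off,G,1) for th in np.linspace(i/100,0,9)[1:]])
E
```

```text
0.008831446136472448 [-0.5503  1.6197  1.8299]
theta 0.8 0.001829503662851068
clock 30.15 pos [0.5216 0.2872 0.3786] rot [-3.0055  0.9105 -0.0027] F [-0.5503  1.6197  1.8299]
0 -0.0005 0.0049 0.0077 -0.002 -0.001 0; 0 0 0.0053 0.0067 0 0 0; 0 0 0.0046 0.0073 0 0 0; 0 0 0.0038 0.0077 0 0 0; 0 0 0.0031 0.008 0 0 0
0 0 0.0022 0.0083 0 0 0; 0 0 0.0014 0.0084 0 0 0; 0 0 0.0005 0.0086 0 0 0; 0 0 0 0 0 0 0; 0 0 0 0 0 0 0
```

Request:
drive_tool:
  plan: "0 0 0.005 0.0075 0 0 0; 0 0 0.0055 0.0065 0 0 0; 0 0 0.0045 0.0075 0 0 0; 0 0 0.004 0.0075 0 0 0; 0 0 0.003 0.008 0 0 0"

```text
clock: 30.78
tool_pos: [0.5094, 0.2687, 0.341]
tool_rot: [3.006, -0.911, 0.002]
wrist_force: [-2.9, -3.4, 3.1]
width: 0.0089
finger_force: 21.5
```

Request:
drive_tool:
  plan: "0 0 0.002 0.0085 0 0 0; 0 0 0.0015 0.0085 0 0 0; 0 0 0.0005 0.0085 0 0 0; 0 0 0 0 0 0 0; 0 0 0 0 0 0 0"

```text
clock: 31.4
tool_pos: [0.5072, 0.2653, 0.3152]
tool_rot: [3.005, -0.911, -0.0]
wrist_force: [-1.5, -6.0, -1.6]
width: 0.0089
finger_force: 21.8
```

Request:
drive_tool:
  plan: "0 0 0 0.001 0 0 0; 0 0 0 0.001 0 0 0; 0 0 0 0 0 0 0; 0 0 0 0 0 0 0; 0 0 0 0 0 0 0"

```text
clock: 32.02
tool_pos: [0.5071, 0.2653, 0.3136]
tool_rot: [3.005, -0.911, 0.0]
wrist_force: [-3.2, -6.8, 1.1]
width: 0.0091
finger_force: 22.0
```

Request:
drive_tool:
  plan: "0 0 0 0.001 0 0 0; 0 0 0 0.001 0 0 0; 0 0 0 0.001 0 0 0; 0 0 0 0 0 0 0; 0 0 0 0 0 0 0"

```text
clock: 32.65
tool_pos: [0.5069, 0.2652, 0.3133]
tool_rot: [3.006, -0.91, 0.003]
wrist_force: [-9.2, -8.0, 13.7]
width: 0.0092
finger_force: 23.2
```

Request:
drive_tool:
  plan: "0.03 0 0 0 0 0 0; 0.03 0 0 0 0 0 0; 0.03 0 0 0 0 0 0; 0.03 0 0 -0.02 0 0 0; 0.03 0 0 -0.05 0 0 0"

```text
clock: 33.28
tool_pos: [0.5071, 0.2662, 0.3794]
tool_rot: [3.004, -0.91, -0.004]
wrist_force: [1.1, 0.3, 0.5]
width: 0.0296
finger_force: 0.0
```

Request:
drive_tool:
  plan: "0.03 0 0 -0.05 0 0 0; 0.03 -0.05 0 -0.05 0 0 0; 0.03 -0.05 0 0 0 0 0; 0.03 -0.05 0 0 0 0 0; 0.03 -0.05 0 0 0 0 0"

```text
clock: 33.9
tool_pos: [0.3443, 0.3747, 0.4753]
tool_rot: [-3.004, 0.91, -0.002]
wrist_force: [0.1, 1.6, -0.1]
width: 0.0298
finger_force: 0.0
```

```bash
python3 - <<'E'
from plan import *
from rig import viewer
o=[]
for n in("scene","top"):
    f=viewer.grab_frame(n); f0=load(n+"0"); o.append(f)
    for nm,ff in(("start",f0),("now",f)):
        L=(cloud(ff)-Ot)@Mt; m=(ff["frame"].max(-1)<70)&(abs(L[...,0]-.049)<.03)&(abs(L[...,1])<.045)&(L[...,2]>.04)&(L[...,2]<.09)
        print(n,nm,"bar",m.sum(),np.median(L[m],0))
cv2.imwrite("pics/v7.png",np.hstack([cv2.resize(o[0]["frame"][230:430,340:560],None,fx=1.8,fy=1.8),cv2.resize(o[1]["frame"][130:330,60:280],None,fx=1.8,fy=1.8)]))
E
```

```text
scene start bar 93 [0.0517 0.0025 0.0607]
scene now bar 105 [0.052  0.0047 0.0602]
top start bar 152 [ 0.0505 -0.002   0.0614]
top now bar 153 [ 0.0504 -0.0016  0.0622]
```

View pics/v7.png

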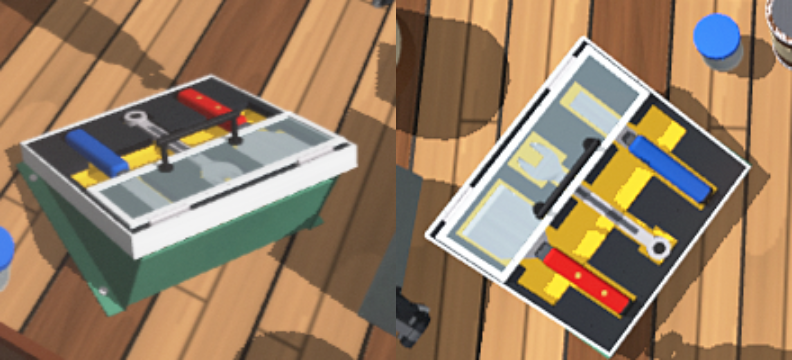

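The guard is shut: its bar is back where it started, to within 1 mm. Both tools lie in their cut-outs (knife handle at right panel (590,280), spanner (600,200)) and the chisel is still in its place (670,168).

```bash
python3 -c "
from rig import job; print(job.sign_off())"
```

```text
the job is handed in; nothing more can be done
None
```

The knife and the spanner each lie flat in their own cut-outs, the guard is fully shut over the tool heads, the chisel is still in its cut-out, and the job was handed in at about 34 s of the 72 s allowed.

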